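# Gang up four bottom-bracket shells and lock them with the keeper bar

## Robot

A 7-joint arm with a two-finger parallel gripper is mounted at the origin on a cart in front of the work surface, level with it; the furniture and walls round the work are solid. World frame = base frame: x ahead of the robot, y to its left, z up, the work surface at z = 0. Lengths are in m, angles in rad, forces in N, time in s.
With the tool pointing down it reaches from about 0.425 to 0.875 m from the base axis. Payload 9.9 kg.
Tool frame: the origin (TCP) lies midway between the tips of the shut fingers; the grasp point (between the pads) lies 19 mm behind it; x points along the fingers, y is the direction in which the jaws open and shut, and the axes are right-handed (so a half turn about x gives the same grasp; the last joint's range is limited). The gripper opens to 85 mm and grips with 20 to 120 N. Pads are 22 mm wide; open, the fingers measure 114 mm over their backs; the gripper's body (76 mm by 85 mm) begins 54 mm behind the grasp point. The pads swing forward as they close: fully open they stand 13 mm farther back than shut.
Start: joints at [-1.253, 0.576, 0.025, 1.437, -0.015, 1.129, -0.057], TCP at [0.264, 0.621, 0.231] pointing down, gripper open.
Joint ranges: [-2.76, 2.76], [-0.34, 2.15], [-1.52, 1.57], [0.19, 2.46], [-1.09, 4.23], [0.17, 1.99], [-2.82, 2.82]. Speed limits (rad/s): [2.22, 2.22, 3.01, 3.01, 3.14, 3.14, 3.14].

## Interface

Orientations are given as a rotation vector (axis times angle).
In Python, from bench import observe, camera, job_done gives the robot as it stands. The module is installed in compiled form; this text tells all that it offers.
- The arm moves only by the tool drive_tool, never from a script. Its argument "motion" is a list of rows, each an object of numbers: "tx", "ty", "tz": the shift along the tool's x, y, z in cm; "yaw": the turn about the tool's x in rad; "hand": the gripper's target within -1 to 1 (fully open at 1, half-way at 0, shut at -1). In form: [{"tx": .., "ty": .., "tz": .., "yaw": .., "hand": ..}, ...]. A call has 1 to 12 rows; each row shifts and turns the commanded pose from where the row before left it, along the tool's axes as they then stand; what a row does not reach is not made up. A row lasts 1/12 s, in which the tool goes at most 41.7 mm and 7.16 degrees, less where a joint would pass 70% of its speed; a pose out of reach is approached as far as the arm can. A call is refused whole if a number of a shift passes 4.17 or a number of a turn 0.125, either way. A call with a gripper value outside its range is refused whole. The fingers move at their own pace and stop on an object; "grip_force" is the grip in N (left out, the last holds). Time passes only in rows, so rows that do not move let the fingers close. It gives the time, the measured TCP pose, the force and the opening at its end, in the units of the state.
- observe(): the state, without advancing time (a new reading comes with each control period).
- camera(name): name is "side" or "top"; returns a dict with "pixels" (420x560x3 uint8, red, green, blue), "range_z" (420x560 float32, m along the optical axis (not along the pixel's ray), 0 where there is no reading), "fx", "fy", "cx", "cy" (pixels), "k1" (the pictures are not rectified: a ray, as slopes to the right and down, at radius r is drawn at 1 + k1 r^2 times it, then the intrinsics apply), "view" (4x4, takes a point from world to camera coordinates). Camera axes: x right, y down, z forward; pixel columns grow to the right and rows downward; lengths in m; the calibration is good to about 2 mm. A picture is of the moment at which its call begins.
- job_done(): hands the job in, once; it reports no verdict.
The state is a dict: "time": time; "joint_positions": joint angles; "dq": joint speeds; "joint_torque": joint torques, N m; "position": TCP position; "orientation": TCP orientation; "wrist_force": force on the tool from outside, world axes, zero at the start; "torque": the same for the moment, N m; "grip_width": finger opening in m.
Only numpy, scipy, OpenCV 4.12 (cv2) and the standard library are available. Lean on these libraries where they do the work, as an engineer would, in place of code of your own. Each camera call takes 0.05 s, during which the arm holds its last target.

## Task

Load the gang drilling fixture: with the keeper bar in the gripper, resting across the two side rails, push the four bottom-bracket shells together along their lanes against the sprung jaw, and go on pushing it back until the bar drops into the slots of both rails and locks the row. Push the shells with the bar and not with the fingers, feel for the slots gently rather than forcing the bar down, drive or ram nothing hard, leave the other tools on the bench alone, and let go of the bar.

Things in the scene. Friction and masses are not known exactly. Their poses are not given: they have to be found in the camera images.
- fixture: Low gang fixture fixed on the bench. Origin: underside of its base plate, middle line; x from its open front (robot side) to the sprung jaw at its back, y left, z up. Deck 245 x 260 mm at z = 12 mm, x -125 to +120. Four lanes along x, centres y = +64.5, +21.5, -21.5, -64.5 mm; ribs between them 8 mm high. Front tie strip at x -127 to -105, top z = 20 mm. Spring housing behind the jaw: x 86 to 118, top z = 48 mm.
- left_rail (a point): Point on the top (fixture z = 28 mm) of the left side rail, fixture x = -15.5, y = +100 mm: the middle of the zone where its slot can be. The rail is a bare metal strip 16 mm wide, x about -112 to +46 mm, with one square slot across its top, 20 mm wide along x, 6 mm deep (floor z = 22 mm). The rails are set for the job by screws: the slot centre lies within 6 mm of this point; feel for it.
- right_rail (a point): The same on the right rail (y = -100 mm). Both rails are set alike, so the two slots lie exactly opposite each other; the setting along x (any value within +-6 mm) is not reported and does not change while working.
- jaw (a joint): Travel of the sprung jaw, m: 0 at rest (forward); grows as it is pushed back (fixture +x); hard stop at 0.020. It pushes back with about 4.5 N at rest and 0.25 N more per mm. With the row locked it reads about 0.002 to 0.018, depending on the rails' setting.
- jaw_face (a point): Middle of the jaw's flat front face, which meets the shells; moves with the jaw. In the fixture frame at x = 50 mm + jaw travel, z = 32 mm; axes as the fixture's. The jaw is 180 mm wide and reaches up to z = 43 mm.
- keeper: Bright steel keeper bar, about 0.45 kg: square bar 16 (x) x 220 (y) x 16 mm, with a grip tab on its middle, 12 mm thick (x), 36 mm wide (y), up to 66 mm above the underside. Origin: centre of the underside. Stands on the bench in front of the fixture; same either way round. Grip the tab across its thickness, fingertips 34 mm or more above the underside to clear the shells. 4 mm of play in the slots.
- keeper_end_a (a point): Underside of the keeper bar, 100 mm from its middle toward its +y end. Fixture z = 28 mm while it rides on the rails, 22 mm when seated in the slots.
- keeper_end_b (a point): Underside of the keeper bar, 100 mm from its middle toward its -y end. Under the jaw's load the bar rubs on the shells' ends, so it does not fall into the slots by its weight alone: it wants a steady downward push of about 10 to 15 N on the way, and to be pressed home once it has found them.
- shell_1: Bottom-bracket shell 1 (bare steel tube, 40 mm diameter, 68 mm long, 0.14 kg) lying in the lane at fixture y = +64.5 mm, its length along the lane; far end up to 45 mm short of the jaw at the start. Origin: lowest line of the tube, middle of its length (20 mm below its axis); its own y runs along the tube. When home its origin is 34 mm in front of the jaw face.
- shell_2: Bottom-bracket shell 2 (bare steel tube, 40 mm diameter, 68 mm long, 0.14 kg) lying in the lane at fixture y = +21.5 mm, its length along the lane; far end up to 45 mm short of the jaw at the start. Origin: lowest line of the tube, middle of its length (20 mm below its axis); its own y runs along the tube. When home its origin is 34 mm in front of the jaw face.
- shell_3: Bottom-bracket shell 3 (bare steel tube, 40 mm diameter, 68 mm long, 0.14 kg) lying in the lane at fixture y = -21.5 mm, its length along the lane; far end up to 45 mm short of the jaw at the start. Origin: lowest line of the tube, middle of its length (20 mm below its axis); its own y runs along the tube. When home its origin is 34 mm in front of the jaw face.
- shell_4: Bottom-bracket shell 4 (bare steel tube, 40 mm diameter, 68 mm long, 0.14 kg) lying in the lane at fixture y = -64.5 mm, its length along the lane; far end up to 45 mm short of the jaw at the start. Origin: lowest line of the tube, middle of its length (20 mm below its axis); its own y runs along the tube. When home its origin is 34 mm in front of the jaw face.
- caliper: Vernier caliper 65 x 222 x 8 mm lying on the bench left of the fixture; bystander. Origin: centre of its underside.
- tape_measure: Tape measure 36 x 86 x 64 mm on the bench right of the fixture; bystander. Origin: centre of its underside.
- centre_punch: Black centre punch 11 x 106 x 11 mm lying on the bench right of the fixture; bystander. Origin: centre of its underside. Above it a dark cord slants from the bench's right edge up and left to the extraction hose over the bench (its mouth about 0.57 m up): keep the arm left of the cord and below the hose.

How it is judged:
By the outcome, as a careful person would: the job done as asked, in the order asked, and still so for the second after the job is handed in, with the robot touching nothing.
It also fails if it takes over 58 s, if anything falls off the work surface, if the arm or the gripper's body presses on something with over 40 N, if the wrist force passes 120 N, or if a joint passes its speed limit or range.

## Working session

There is one attempt and no reset: what is moved stays moved. The work goes in short steps, Python scripts to look and compute and a tool call to move; the robot and the scene stay as the last step left them, time stands still between calls to the robot, and variables do not carry over. Pictures are saved under pics/ and viewed, and the job is handed in when it is done.

Besides the shell and the picture viewer there is one more tool, called after "Emit:" as name(argument=value, ...) on one line, values as JSON. drive_tool: Moves the arm, as the interface text tells. Its arguments: {"type":"object","properties":{"motion":{"type":"array"},"grip_force":{"type":"number"}},"required":["motion"]}

```bash
mkdir -p pics; ls; cat > h.py <<'E'
import numpy as np, cv2
from bench import observe, camera
def snap(name,fn):
    c=camera(name); cv2.imwrite('pics/'+fn,cv2.cvtColor(c['pixels'],cv2.COLOR_RGB2BGR)); np.savez('pics/'+fn+'.npz',**c); return c
def load(fn): 
    d=np.load('pics/'+fn+'.npz'); return {k:d[k] for k in d}
def rays(c,uv):
    uv=np.asarray(uv,float).reshape(-1,1,2)
    K=np.array([[c['fx'],0,c['cx']],[0,c['fy'],c['cy']],[0,0,1]],float)
    return cv2.undistortPoints(uv,K,np.array([float(c['k1']),0,0,0,0]))[:,0]
def onplane(c,uv,z):
    s=rays(c,uv); V=np.asarray(c['view']); R=V[:3,:3]; o=-R.T@V[:3,3]
    d=np.c_[s,np.ones(len(s))]@R
    return o+d*((z-o[2])/d[:,2])[:,None]
def cloud(c):
    h,w=c['range_z'].shape; uu,vv=np.meshgrid(np.arange(w),np.arange(h))
    s=rays(c,np.stack([uu,vv],-1).reshape(-1,2)); z=c['range_z'].reshape(-1)
    V=np.asarray(c['view']); R=V[:3,:3]
    P=(np.c_[s,np.ones(len(s))]*z[:,None]-V[:3,3])@R
    P[z==0]=np.nan
    return P.reshape(h,w,3)
E
python3 - <<'E'
from h import *
for n in ('top','side'):
    c=snap(n,n+'0.png'); print(n,c['fx'],c['cx'],c['cy'],c['k1'],np.round(c['view'],3).tolist())
s=observe(); print(s)
E
```

```text
pics
top 472.10878409618374 275.419803147592 207.372733117647 -0.010292016067427632 [[0.451, -0.893, 0.005, -0.023], [-0.874, -0.442, -0.201, 0.581], [0.182, 0.086, -0.98, 0.915], [0.0, 0.0, 0.0, 1.0]]
side 388.7604703425407 278.87126404120977 207.2762773305529 0.006320963733291336 [[0.815, -0.579, -0.014, -0.29], [-0.379, -0.514, -0.77, 0.366], [0.439, 0.633, -0.638, 0.501], [0.0, 0.0, 0.0, 1.0]]
{'time': 0.1, 'joint_positions': array([-1.25279773,  0.57642272,  0.02482566,  1.43777095, -0.01501372,
        1.12900914, -0.05651305]), 'dq': array([ 2.26862251e-04, -8.90879533e-04,  1.64392375e-04, -1.65515646e-03,
       -1.15417736e-03,  8.65094267e-05, -1.63673807e-05]), 'joint_torque': array([ 5.55797888e-03, -7.67309403e+01,  2.25762248e+00, -2.86606747e+01,
        1.57759344e-02,  8.75904516e-03, -3.17948547e-07]), 'position': array([0.26380194, 0.62090176, 0.23056414]), 'orientation': array([ 0.31406171,  1.54796117, -0.31628296]), 'wrist_force': array([-0.01497861, -0.07354679, -0.62725628]), 'torque': array([-0.02608055,  0.01329742, -0.01940648]), 'grip_width': 0.0853148104641088}
```

View pics/top0.png

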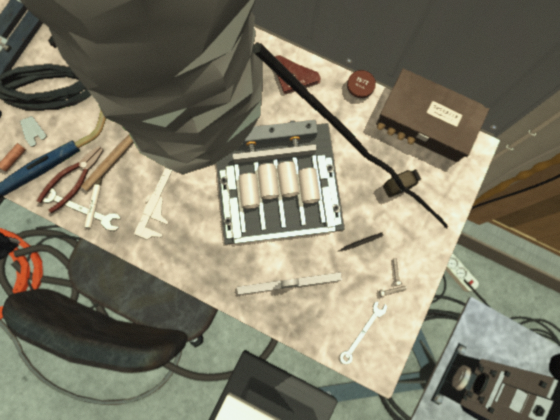

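View pics/side0.png

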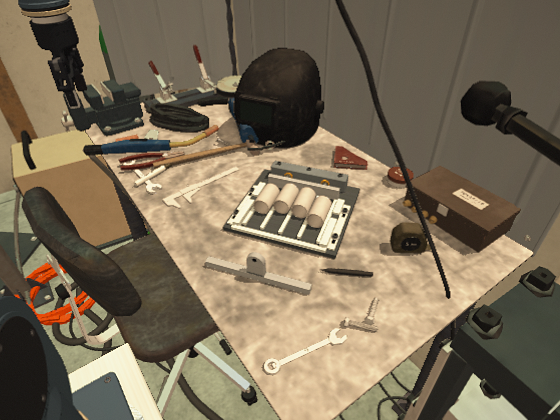

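```bash
python3 - <<'E'
from h import *
for n,(u0,u1,v0,v1) in {'top':(210,360,110,310),'side':(190,390,150,310)}.items():
    c=load(n+'0.png'); im=cv2.imread(f'pics/{n}0.png')[v0:v1,u0:u1]
    k=min(800/im.shape[1],600/im.shape[0]); k=int(k); cv2.imwrite(f'pics/{n}0z.png',cv2.resize(im,None,fx=k,fy=k,interpolation=cv2.INTER_NEAREST)); print(n,k)
c=load('top0.png');P=cloud(c)
for u,v in [(240,290),(288,284),(340,276),(228,240),(340,232),(325,126),(180,100),(250,190),(300,150),(270,237)]:
    print(u,v,np.round(P[v,u],3))
c=load('side0.png');P=cloud(c)
for u,v in [(256,265),(208,265),(310,290),(338,255),(226,228),(300,170),(265,205)]:
    print(u,v,np.round(P[v,u],3))
E
```

```text
top 3
side 3
240 290 [0.347 0.232 0.016]
288 284 [0.4   0.149 0.066]
340 276 [0.467 0.058 0.017]
228 240 [0.428 0.304 0.013]
340 232 [0.554 0.097 0.004]
325 126 [0.755 0.23  0.012]
180 100 [0.445 0.275 0.713]
250 190 [0.539 0.306 0.053]
300 150 [0.669 0.252 0.042]
270 237 [0.474 0.226 0.02 ]
256 265 [0.402 0.138 0.043]
208 265 [0.339 0.224 0.007]
310 290 [0.469 0.057 0.002]
338 255 [ 0.576  0.096 -0.002]
226 228 [0.422 0.297 0.01 ]
300 170 [0.66  0.336 0.048]
265 205 [0.535 0.308 0.014]
```

View pics/top0z.png

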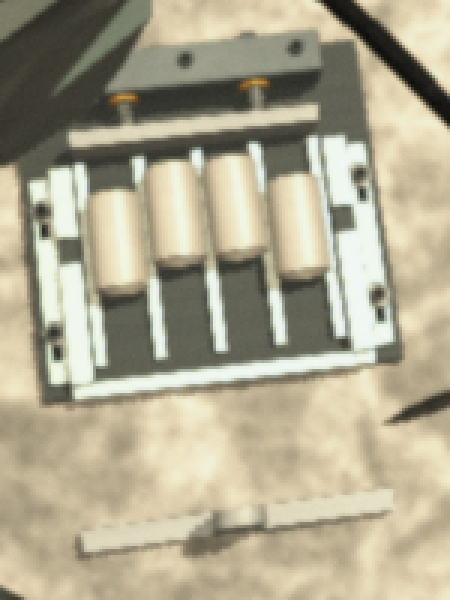

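View pics/side0z.png

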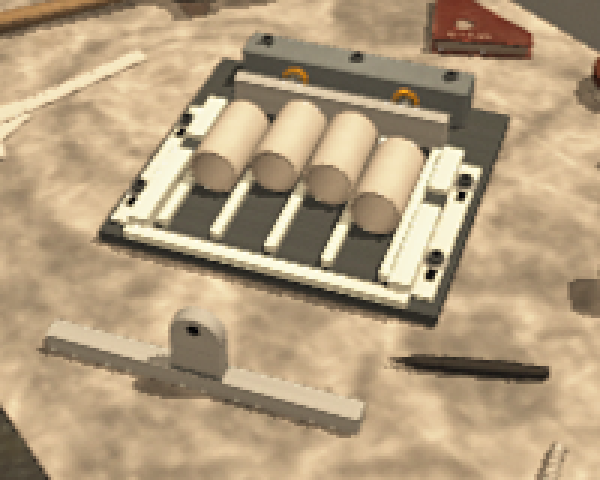

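```bash
python3 - <<'E'
from h import *
c=load('top0.png')
def z(p,h): return onplane(c,np.array(p)/3+[210,110]-0.33,h)
FL,FR,BR=z([(41,404),(402,360),(357,42)],.012)
print('deck',FL.round(4),FR.round(4),BR.round(4),np.linalg.norm(FL-FR),np.linalg.norm(FR-BR))
a1=FL-FR; a2=BR-FR
print('yaw from front edge',np.arctan2(-a1[0],a1[1]),'side',np.arctan2(a2[1],a2[0]))
S=z([(68,250),(343,217)],.022); print('slots',S.round(4),np.linalg.norm(S[0]-S[1]))
d=S[0]-S[1]; print('yaw slots',np.arctan2(-d[0],d[1]))
K=z([(78,547),(83,560),(393,490),(395,510),(77,538),(392,489)],.016); print(K.round(4))
# cloud: keeper tab
P=cloud(c).reshape(-1,3)
m=(P[:,2]>.05)&(P[:,2]<.075)&(P[:,0]<.44)&(P[:,0]>.35)&(P[:,1]>.1)&(P[:,1]<.2)
print(m.sum(),P[m].min(0),P[m].max(0),P[m].mean(0))
m=(P[:,2]>.010)&(P[:,2]<.022)&(P[:,0]<.48)&(P[:,0]>.3)&(P[:,1]>.02)&(P[:,1]<.26)&(P[:,0]-.4+(P[:,1]-.15)*.66<.03)
Q=P[m][:,:2].astype(np.float32); print(m.sum(),cv2.minAreaRect(Q))
E
```

```text
deck [0.4157 0.3083 0.012 ] [0.5602 0.0927 0.012 ] [0.7634 0.2252 0.012 ] 0.25949613687312484 0.24262101217515727
yaw from front edge 0.5902511482528854 side 0.5777489245098479
slots [[0.5221 0.3418 0.022 ]
 [0.6335 0.1759 0.022 ]] 0.19989075227675143
yaw slots 0.5915838329323472
[[0.3391 0.238  0.016 ]
 [0.3328 0.2308 0.016 ]
 [0.4731 0.0595 0.016 ]
 [0.4612 0.0524 0.016 ]
 [0.3442 0.2415 0.016 ]
 [0.4735 0.0605 0.016 ]]
108 [0.39199074 0.13050036 0.05123058] [0.41899132 0.16372175 0.06996999] [0.40520802 0.14734093 0.06215987]
703 ((0.405845046043396, 0.1468394696712494), (0.016158517450094223, 0.21975699067115784), 34.64069366455078)
```

```bash
python3 - <<'E'
from h import *
from scipy.spatial.transform import Rotation as Ro
s=observe(); R=Ro.from_rotvec(s['orientation']).as_matrix(); print(R.round(4))
for n in('top','side'):
    c=load(n+'0.png'); V=np.asarray(c['view']); print(n,'cam',(-V[:3,:3].T@V[:3,3]).round(3))
P=cloud(load('top0.png'))
Q=P[:175,60:265].reshape(-1,3); Q=Q[Q[:,2]>.3]
print(len(Q),Q.min(0),Q.max(0))
for lo in np.arange(.4,.9,.05):
    q=Q[(Q[:,2]>lo)&(Q[:,2]<lo+.05)]
    if len(q): print(round(lo,2),len(q),q.min(0).round(3),q.max(0).round(3))
# cord
C=P.reshape(-1,3); 
for u,v in [(262,48),(300,82),(340,120),(370,155),(400,180),(440,220)]: print(u,v,P[v-1:v+2,u-1:u+2].reshape(-1,3).round(2)[4])
# side view : where's the arm (upper left)
P2=cloud(load('side0.png'))
for u,v in [(50,10),(65,50),(75,95),(70,110),(320,100),(490,100),(540,130)]: print('side',u,v,P2[v,u].round(3))
E
```

```text
[[-5.000e-04  3.910e-01  9.204e-01]
 [-1.300e-03  9.204e-01 -3.910e-01]
 [-1.000e+00 -1.400e-03  0.000e+00]]
top cam [0.352 0.157 1.014]
side cam [ 0.155 -0.297  0.597]
27327 [0.41696434 0.23874654 0.58286285] [0.53568714 0.34979337 0.81936278]
0.55 766 [0.417 0.247 0.583] [0.485 0.349 0.6  ]
0.6 3399 [0.417 0.242 0.6  ] [0.534 0.344 0.65 ]
0.65 4728 [0.417 0.243 0.65 ] [0.536 0.343 0.7  ]
0.7 6894 [0.419 0.239 0.7  ] [0.532 0.35  0.75 ]
0.75 8427 [0.422 0.253 0.75 ] [0.513 0.347 0.8  ]
0.8 3113 [0.428 0.261 0.8  ] [0.468 0.316 0.819]
262 48 [0.5  0.24 0.72]
300 82 [0.52 0.22 0.66]
340 120 [ 0.79  0.21 -0.  ]
370 155 [0.55 0.13 0.49]
400 180 [0.58 0.08 0.39]
440 220 [ 0.65 -0.06  0.1 ]
side 50 10 [0.264 0.582 0.426]
side 65 50 [0.267 0.599 0.35 ]
side 75 95 [0.253 0.573 0.269]
side 70 110 [0.266 0.932 0.095]
side 320 100 [0.899 0.546 0.092]
side 490 100 [ 0.423 -0.172  0.479]
side 540 130 [ 0.419 -0.211  0.474]
```

Emit:
drive_tool(motion=[{"tx": 0.4,"ty": -1.6,"tz": 1.3,"hand": 1},{"tx": 0.4,"ty": -1.6,"tz": 1.3},{"tx": 0.4,"ty": -1.6,"tz": 1.3},{"tx": 0.4,"ty": -1.6,"tz": 1.3},{"tx": 0.4,"ty": -1.6,"tz": 1.3},{"tx": 0.4,"ty": -1.6,"tz": 1.3},{"tx": 0.4,"ty": -1.6,"tz": 1.3},{"tx": 0.4,"ty": -1.6,"tz": 1.3},{"tx": 0.4,"ty": -1.6,"tz": 1.3},{"tx": 0.4,"ty": -1.6,"tz": 1.3},{"tx": 0.4,"ty": -1.6,"tz": 1.3},{"tx": 0.4,"ty": -1.6,"tz": 1.3}])

```text
invalid input
```

Emit:
drive_tool(motion=[{"tx": 0.4,"ty": -1.6,"tz": 1.3,"yaw": 0,"hand": 1},{"tx": 0.4,"ty": -1.6,"tz": 1.3,"yaw": 0,"hand": 1},{"tx": 0.4,"ty": -1.6,"tz": 1.3,"yaw": 0,"hand": 1},{"tx": 0.4,"ty": -1.6,"tz": 1.3,"yaw": 0,"hand": 1},{"tx": 0.4,"ty": -1.6,"tz": 1.3,"yaw": 0,"hand": 1},{"tx": 0.4,"ty": -1.6,"tz": 1.3,"yaw": 0,"hand": 1},{"tx": 0.4,"ty": -1.6,"tz": 1.3,"yaw": 0,"hand": 1},{"tx": 0.4,"ty": -1.6,"tz": 1.3,"yaw": 0,"hand": 1},{"tx": 0.4,"ty": -1.6,"tz": 1.3,"yaw": 0,"hand": 1},{"tx": 0.4,"ty": -1.6,"tz": 1.3,"yaw": 0,"hand": 1},{"tx": 0.4,"ty": -1.6,"tz": 1.3,"yaw": 0,"hand": 1},{"tx": 0.4,"ty": -1.6,"tz": 1.3,"yaw": 0,"hand": 1}])

```text
time: 1.1
position: [0.3325, 0.3824, 0.1829]
orientation: [0.315, 1.548, -0.316]
wrist_force: [0.3, 1.0, -0.8]
grip_width: 0.0856
```

Emit:
drive_tool(motion=[{"tx": 0.4,"ty": -1.6,"tz": 1.35,"yaw": 0,"hand": 1},{"tx": 0.4,"ty": -1.6,"tz": 1.35,"yaw": 0,"hand": 1},{"tx": 0.4,"ty": -1.6,"tz": 1.35,"yaw": 0,"hand": 1},{"tx": 0.4,"ty": -1.6,"tz": 1.35,"yaw": 0,"hand": 1},{"tx": 0.4,"ty": -1.6,"tz": 1.35,"yaw": 0,"hand": 1},{"tx": 0.4,"ty": -1.6,"tz": 1.35,"yaw": 0,"hand": 1},{"tx": 0.4,"ty": -1.6,"tz": 1.35,"yaw": 0,"hand": 1},{"tx": 0.4,"ty": -1.6,"tz": 1.35,"yaw": 0,"hand": 1},{"tx": 0.4,"ty": -1.6,"tz": 1.35,"yaw": 0,"hand": 1},{"tx": 0.4,"ty": -1.6,"tz": 1.35,"yaw": 0,"hand": 1},{"tx": 0.4,"ty": -1.6,"tz": 1.3,"yaw": 0,"hand": 1},{"tx": 0.4,"ty": -1.3,"tz": 1.2,"yaw": 0,"hand": 1}])

```text
time: 2.1
position: [0.4057, 0.1455, 0.135]
orientation: [0.315, 1.548, -0.316]
wrist_force: [0.5, -0.0, -0.6]
grip_width: 0.0855
```

Emit:
drive_tool(motion=[{"tx": 0,"ty": 0,"tz": 0,"yaw": 0.1,"hand": 1},{"tx": 0,"ty": 0,"tz": 0,"yaw": 0.1,"hand": 1},{"tx": 0,"ty": 0,"tz": 0,"yaw": 0.1,"hand": 1},{"tx": 0,"ty": 0,"tz": 0,"yaw": 0.1,"hand": 1},{"tx": 0,"ty": 0,"tz": 0,"yaw": 0.1,"hand": 1},{"tx": 0,"ty": 0,"tz": 0,"yaw": 0.064,"hand": 1},{"tx": 0,"ty": 0,"tz": 0,"yaw": 0,"hand": 1}])

```text
time: 2.68
position: [0.4056, 0.147, 0.1351]
orientation: [0.755, 1.436, -0.756]
wrist_force: [-0.3, 0.4, -1.0]
grip_width: 0.0854
```

```bash
python3 - <<'E'
from h import *
from scipy.spatial.transform import Rotation as Ro
for n in ('top','side'): snap(n,n+'1.png')
s=observe(); R=Ro.from_rotvec(s['orientation']).as_matrix(); print(s['time'],s['position'],R.round(4),np.arctan2(R[1,1],R[0,1]),s['joint_positions'].round(3))
E
```

```text
2.7833 [0.40567341 0.14705547 0.1352005 ] [[-2.00e-04  8.21e-01  5.71e-01]
 [-3.00e-04  5.71e-01 -8.21e-01]
 [-1.00e+00 -3.00e-04  1.00e-04]] 0.607705117330009 [-0.618  0.366  0.217  2.181 -0.135  0.608  0.304]
```

View pics/top1.png

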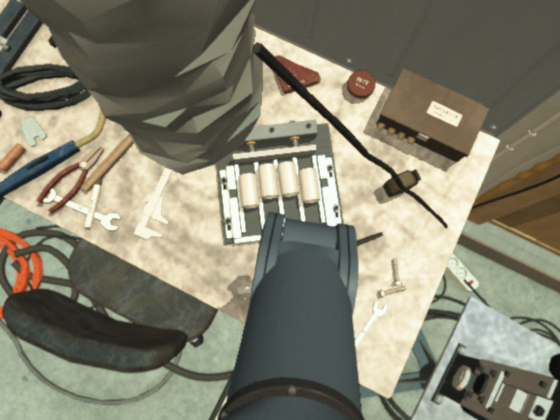

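View pics/side1.png

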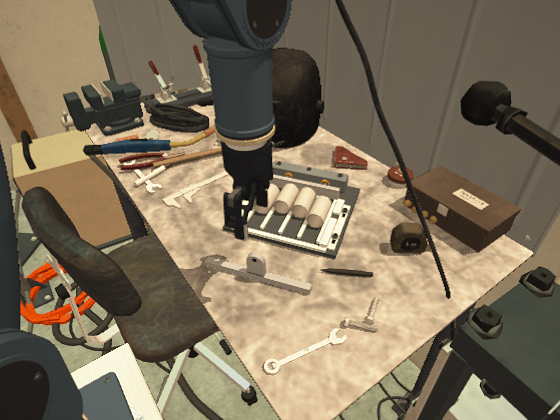

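```bash
python3 - <<'E'
from h import *
P=cloud(load('top1.png'))
for u,v in [(285,225),(330,230),(345,240),(300,260),(300,300),(295,350),(290,390),(290,415),(245,285)]: print(u,v,P[v,u].round(3))
P=cloud(load('side1.png'))
for u,v in [(238,235),(240,190),(245,130),(245,60),(240,20)]: print('s',u,v,P[v,u].round(3))
c=load('side0.png')
im=cv2.imread('pics/side0.png'); 
E
```

```text
285 225 [0.43  0.183 0.527]
330 230 [0.447 0.138 0.524]
345 240 [0.44  0.122 0.545]
300 260 [0.398 0.153 0.586]
300 300 [0.364 0.14  0.637]
295 350 [0.331 0.131 0.685]
290 390 [0.312 0.126 0.718]
290 415 [0.302 0.121 0.732]
245 285 [ 0.361  0.228 -0.001]
s 238 235 [0.361 0.117 0.162]
s 240 190 [0.373 0.119 0.246]
s 245 130 [0.385 0.111 0.346]
s 245 60 [0.391 0.108 0.438]
s 240 20 [0.377 0.089 0.488]
```

```bash
python3 - <<'E'
from h import *
P=cloud(load('top0.png'))
Q=P[:178,30:268].reshape(-1,3); Q=Q[Q[:,2]>.5]
for lo in np.arange(.57,.82,.03):
    q=Q[(Q[:,2]>lo)&(Q[:,2]<lo+.03)]
    if len(q)>50:
        A=np.c_[2*q[:,:2],np.ones(len(q))]; s=np.linalg.lstsq(A,(q[:,:2]**2).sum(1),rcond=None)[0]
        r=np.sqrt(s[2]+s[0]**2+s[1]**2); d=np.linalg.norm(q[:,:2]-s[:2],axis=1)
        ang=np.degrees(np.arctan2(q[:,1]-s[1],q[:,0]-s[0]))
        print(round(lo,2),len(q),s[:2].round(3),round(r,3),(d-r).std().round(4),np.percentile(ang,[1,25,50,75,99]).round())
im=cv2.imread('pics/top0.png')[0:200,30:330]; cv2.imwrite('pics/hose.png',cv2.resize(im,None,fx=2.6,fy=2.6,interpolation=cv2.INTER_CUBIC))
E
```

```text
0.57 766 [0.481 0.314] 0.062 0.0016 [-179. -158. -143. -116.  178.]
0.6 1819 [0.49  0.318] 0.069 0.0021 [-178. -141. -116.  -95.  178.]
0.63 2379 [0.49  0.318] 0.067 0.0018 [-178. -154. -132.  -99.  178.]
0.66 2408 [0.492 0.319] 0.068 0.0026 [-178. -146. -125.  -99.  179.]
0.69 3960 [0.492 0.319] 0.067 0.0036 [-179. -150. -123.  -87.  179.]
0.72 4601 [0.496 0.324] 0.071 0.0024 [-178. -148. -121. -102.  178.]
0.75 4973 [0.49  0.319] 0.063 0.0014 [-179. -155. -133. -107.  179.]
0.78 5698 [0.492 0.32 ] 0.064 0.0013 [-178. -153. -135. -118.  178.]
0.81 1614 [0.469 0.311] 0.039 0.0016 [-179. -162. -148. -130.  178.]
```

View pics/hose.png

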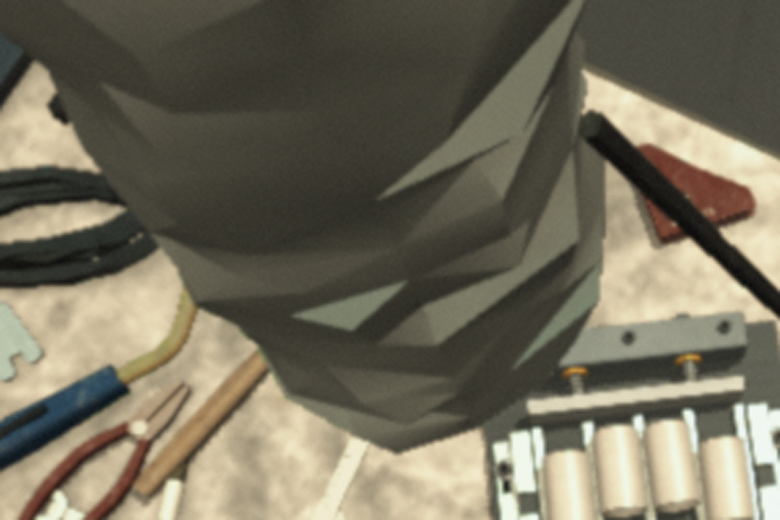

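Emit:
drive_tool(motion=[{"tx": 1.2,"ty": 0,"tz": 0,"yaw": 0,"hand": 1},{"tx": 1.2,"ty": 0,"tz": 0,"yaw": 0,"hand": 1},{"tx": 1.2,"ty": 0,"tz": 0,"yaw": 0,"hand": 1},{"tx": 1.2,"ty": 0,"tz": 0,"yaw": 0,"hand": 1},{"tx": 1.2,"ty": 0,"tz": 0,"yaw": 0,"hand": 1},{"tx": 1.2,"ty": 0,"tz": 0,"yaw": 0,"hand": 1},{"tx": 1.0,"ty": 0,"tz": 0,"yaw": 0,"hand": 1},{"tx": 0.8,"ty": 0,"tz": 0,"yaw": 0,"hand": 1},{"tx": 0.7,"ty": 0,"tz": 0,"yaw": 0,"hand": 1},{"tx": 0,"ty": 0,"tz": 0,"yaw": 0,"hand": 1},{"tx": 0,"ty": 0,"tz": 0,"yaw": 0,"hand": 0},{"tx": 0,"ty": 0,"tz": 0,"yaw": 0,"hand": -0.3}], grip_force=60)

```text
time: 3.78
position: [0.406, 0.147, 0.0386]
orientation: [0.753, 1.436, -0.753]
wrist_force: [0.1, 0.2, -0.1]
grip_width: 0.0638
```

Emit:
drive_tool(motion=[{"tx": 0,"ty": 0,"tz": 0,"yaw": 0,"hand": -1},{"tx": 0,"ty": 0,"tz": 0,"yaw": 0,"hand": -1},{"tx": 0,"ty": 0,"tz": 0,"yaw": 0,"hand": -1},{"tx": 0,"ty": 0,"tz": 0,"yaw": 0,"hand": -1},{"tx": 0,"ty": 0,"tz": 0,"yaw": 0,"hand": -1},{"tx": 0,"ty": 0,"tz": 0,"yaw": 0,"hand": -1},{"tx": 0,"ty": 0,"tz": 0,"yaw": 0,"hand": -1},{"tx": 0,"ty": 0,"tz": 0,"yaw": 0,"hand": -1}], grip_force=60)

```text
time: 4.45
position: [0.4058, 0.147, 0.0387]
orientation: [0.753, 1.436, -0.753]
wrist_force: [-1.9, -0.1, 6.3]
grip_width: 0.0109
```

```bash
python3 - <<'E'
from h import *
snap('side','side2.png')
im=cv2.imread('pics/side2.png')[130:320,150:380]; cv2.imwrite('pics/side2z.png',cv2.resize(im,None,fx=3,fy=3,interpolation=cv2.INTER_CUBIC))
s=observe(); print({k:np.round(v,4) for k,v in s.items()})
E
```

```text
{'time': np.float64(4.5), 'joint_positions': array([-0.5449,  0.548 ,  0.1279,  2.2745, -0.2076,  0.3289,  0.366 ]), 'dq': array([ 0.0015, -0.0017, -0.0012, -0.0027,  0.0004, -0.001 , -0.0002]), 'joint_torque': array([ 5.10000e-03, -5.28954e+01,  3.16720e+00, -1.00944e+01,
        4.72000e-02, -4.21000e-01,  4.63000e-02]), 'position': array([0.4058, 0.147 , 0.0387]), 'orientation': array([ 0.7534,  1.4362, -0.7529]), 'wrist_force': array([-1.0695, -0.9754,  6.5904]), 'torque': array([-0.0993,  0.2608, -0.0528]), 'grip_width': np.float64(0.0111)}
```

View pics/side2z.png

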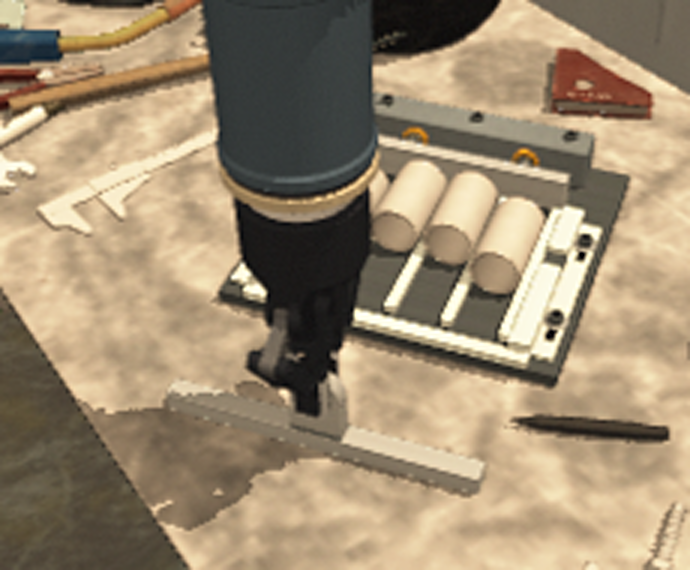

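```bash
python3 - <<'E'
from h import *
o=np.array([.592,.2698]); yaw=.588
for it in range(2):
  for n in('top','side'):
    c=load(n+'0.png'); P=cloud(c); px=c['pixels'].astype(int)
    W=(px.min(-1)>200)
    R=np.array([[np.cos(yaw),-np.sin(yaw)],[np.sin(yaw),np.cos(yaw)]])
    q=(P[...,:2]-o)@R; z=P[...,2]
    L=(q[...,0]>-.105)&(q[...,0]<.04)&W&(abs(z-.026)<.006)
    res=[]
    for sg in(1,-1):
        m=L&(abs(q[...,1]-sg*.1)<.011)
        x,y=q[m].T; f=np.polyfit(x,y,1); res.append((m.sum(),f.round(4),y.mean().round(4),z[m].mean().round(4)))
    print(n,res)
    # tie strip
    m=W&(abs(z-.019)<.006)&(abs(q[...,1])<.085)&(q[...,0]<-.095)&(q[...,0]>-.14)
    f=np.polyfit(q[m][:,1],q[m][:,0],1); print(' tie',m.sum(),f.round(4),np.percentile(q[m][:,0],[2,98]).round(4))
    # jaw top
    m=(z>.038)&(z<.046)&(abs(q[...,1])<.08)&(q[...,0]>.03)&(q[...,0]<.075)
    print(' jaw',m.sum(), np.polyfit(q[m][:,1],q[m][:,0],1).round(4) if m.sum()>10 else '')
    # slots: dark on rails
    D=(px.max(-1)<140)
    for sg in(1,-1):
        m=D&(abs(q[...,1]-sg*.1)<.007)&(abs(q[...,0]+.0155)<.02)
        vu=np.argwhere(m)[:,::-1]
        if len(vu)>3:
            X=(onplane(c,vu,.022)[:,:2]-o)@R; print(' slot',sg,m.sum(),X.mean(0).round(4),X.min(0).round(4),X.max(0).round(4))
    # shells: top profile
    for y0 in(.0645,.0215,-.0215,-.0645):
        m=(abs(q[...,1]-y0)<.010)&(z>.04)&(z<.06)&(q[...,0]<.05)&(q[...,0]>-.08)
        print(' shell',y0,m.sum(),np.percentile(q[m],[1,99],axis=0).round(4).tolist() if m.sum() else '')
E
```

```text
top [(np.int64(387), array([0.0013, 0.0985]), np.float64(0.0985), np.float64(0.0279)), (np.int64(409), array([ 0.0038, -0.1013]), np.float64(-0.1014), np.float64(0.0276))]
 tie 367 [ 0.0123 -0.118 ] [-0.1246 -0.0967]
 jaw 420 [-0.0034  0.0565]
 slot 1 43 [-0.0185  0.0996] [-0.0267  0.0933] [-0.0108  0.1056]
 slot -1 51 [-0.0179 -0.0993] [-0.0278 -0.107 ] [-0.0076 -0.0925]
 shell 0.0645 300 [[-0.0538, 0.0547], [0.0131, 0.074]]
 shell 0.0215 297 [[-0.0377, 0.0117], [0.0291, 0.0314]]
 shell -0.0215 296 [[-0.0383, -0.0313], [0.028, -0.0118]]
 shell -0.0645 304 [[-0.0574, -0.0742], [0.0093, -0.0547]]
side [(np.int64(203), array([-0.0004,  0.0975]), np.float64(0.0975), np.float64(0.0269)), (np.int64(233), array([ 0.0051, -0.1023]), np.float64(-0.1025), np.float64(0.0272))]
 tie 251 [ 0.0114 -0.119 ] [-0.1266 -0.096 ]
 jaw 267 [-0.001   0.0531]
 slot 1 14 [-0.0165  0.0988] [-0.0223  0.0937] [-0.008   0.1075]
 slot -1 21 [-0.0166 -0.1009] [-0.0227 -0.1071] [-0.01   -0.0947]
 shell 0.0645 154 [[-0.0569, 0.0547], [0.0487, 0.0737]]
 shell 0.0215 160 [[-0.0417, 0.0117], [0.0496, 0.0308]]
 shell 
[... 617 characters left out ...]
0.0383, -0.0313], [0.028, -0.0118]]
 shell -0.0645 304 [[-0.0574, -0.0742], [0.0093, -0.0547]]
side [(np.int64(203), array([-0.0004,  0.0975]), np.float64(0.0975), np.float64(0.0269)), (np.int64(233), array([ 0.0051, -0.1023]), np.float64(-0.1025), np.float64(0.0272))]
 tie 251 [ 0.0114 -0.119 ] [-0.1266 -0.096 ]
 jaw 267 [-0.001   0.0531]
 slot 1 14 [-0.0165  0.0988] [-0.0223  0.0937] [-0.008   0.1075]
 slot -1 21 [-0.0166 -0.1009] [-0.0227 -0.1071] [-0.01   -0.0947]
 shell 0.0645 154 [[-0.0569, 0.0547], [0.0487, 0.0737]]
 shell 0.0215 160 [[-0.0417, 0.0117], [0.0496, 0.0308]]
 shell -0.0215 167 [[-0.0411, -0.0309], [0.0489, -0.0118]]
 shell -0.0645 188 [[-0.06, -0.0743], [0.0491, -0.0548]]
```

Emit:
drive_tool(motion=[{"tx": -0.4,"ty": 0,"tz": 0,"yaw": 0,"hand": -1},{"tx": -0.7,"ty": 0,"tz": 0,"yaw": 0,"hand": -1},{"tx": -0.7,"ty": 0,"tz": 0,"yaw": 0,"hand": -1},{"tx": -0.7,"ty": 0,"tz": 0,"yaw": 0,"hand": -1},{"tx": -0.7,"ty": 0,"tz": 0,"yaw": 0,"hand": -1},{"tx": -0.6,"ty": 0,"tz": 0,"yaw": 0,"hand": -1},{"tx": 0,"ty": 0,"tz": 0,"yaw": 0,"hand": -1},{"tx": 0,"ty": 0,"tz": 0,"yaw": 0,"hand": -1}])

```text
time: 5.17
position: [0.406, 0.1472, 0.0767]
orientation: [0.754, 1.436, -0.752]
wrist_force: [-0.1, 0.1, -5.1]
grip_width: 0.0108
```

```bash
cat >> h.py <<'E'
from scipy.spatial.transform import Rotation as Ro
FO=np.array([.593,.2684]); FY=.590
def st():
    s=observe(); R=Ro.from_rotvec(s['orientation']).as_matrix(); y=np.arctan2(R[1,1],R[0,1])
    c,sn=np.cos(FY),np.sin(FY); M=np.array([[c,sn],[-sn,c]])
    print('t',round(float(s['time']),2),'fix xy',(M@(s['position'][:2]-FO)*1000).round(2),'z',round(s['position'][2]*1000,2),'yaw',y.round(4),'dyaw',(y-FY).round(4),'tilt',R[2].round(4),
     'F fix',(M@s['wrist_force'][:2]).round(1),'Fz',s['wrist_force'][2].round(1),'tau',s['torque'].round(2),'grip',round(float(s['grip_width']),4)); print('q',s['joint_positions'].round(3))
    return s
E
python3 - <<'E'
from h import *
st(); snap('side','side3.png')
im=cv2.imread('pics/side3.png')[130:320,150:380]; cv2.imwrite('pics/side3z.png',cv2.resize(im,None,fx=3,fy=3,interpolation=cv2.INTER_CUBIC))
E
```

```text
t 5.17 fix xy [-222.81    3.33] z 76.73 yaw 0.6052 dyaw 0.0152 tilt [-1.e+00  1.e-03  1.e-04] F fix [-0.   0.1] Fz -5.1 tau [-0.05  0.01 -0.04] grip 0.0108
q [-0.577  0.472  0.17   2.243 -0.183  0.438  0.346]
```

View pics/side3z.png

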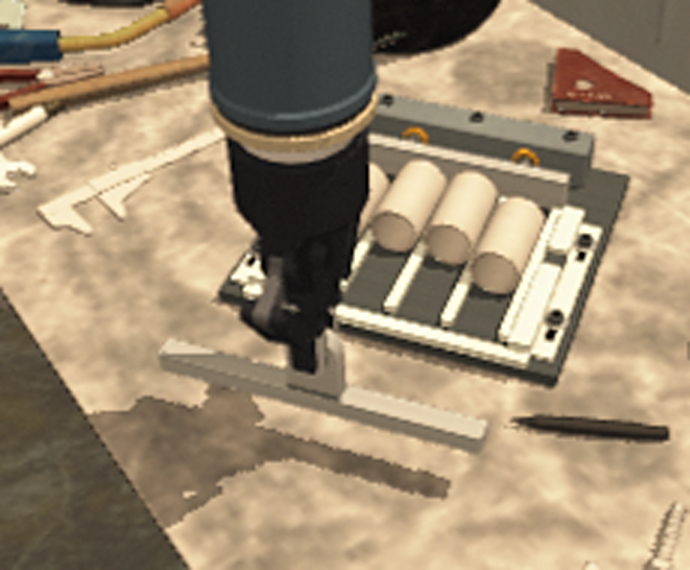

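Emit:
drive_tool(motion=[{"tx": 0,"ty": 0.6,"tz": 0.1,"yaw": 0.015,"hand": -1},{"tx": 0,"ty": 1.2,"tz": 0.1,"yaw": 0,"hand": -1},{"tx": 0,"ty": 1.5,"tz": 0.1,"yaw": 0,"hand": -1},{"tx": 0,"ty": 1.5,"tz": 0.03,"yaw": 0,"hand": -1},{"tx": 0,"ty": 1.5,"tz": 0,"yaw": 0,"hand": -1},{"tx": 0,"ty": 1.5,"tz": 0,"yaw": 0,"hand": -1},{"tx": 0,"ty": 1.5,"tz": 0,"yaw": 0,"hand": -1},{"tx": 0,"ty": 1.5,"tz": 0,"yaw": 0,"hand": -1},{"tx": 0,"ty": 1.2,"tz": 0,"yaw": 0,"hand": -1},{"tx": 0,"ty": 0.9,"tz": 0,"yaw": 0,"hand": -1},{"tx": 0,"ty": 0.7,"tz": 0,"yaw": 0,"hand": -1},{"tx": 0,"ty": 0.2,"tz": 0,"yaw": 0,"hand": -1}])

```text
time: 6.22
position: [0.523, 0.2217, 0.0758]
orientation: [0.765, 1.432, -0.765]
wrist_force: [0.1, -0.2, -5.1]
grip_width: 0.0109
```

```bash
python3 - <<'E'
from h import *
st(); snap('side','side4.png');snap('top','top4.png')
im=cv2.imread('pics/side4.png')[130:300,190:390]; cv2.imwrite('pics/side4z.png',cv2.resize(im,None,fx=3.5,fy=3.5,interpolation=cv2.INTER_CUBIC))
E
```

```text
t 6.22 fix xy [-84.16   0.18] z 75.84 yaw 0.5901 dyaw 0.0001 tilt [-1.e+00 -1.e-04  0.e+00] F fix [-0.  -0.2] Fz -5.1 tau [-0.   -0.    0.01] grip 0.0109
q [-0.609  0.613  0.193  1.905 -0.185  0.641  0.289]
```

View pics/side4z.png

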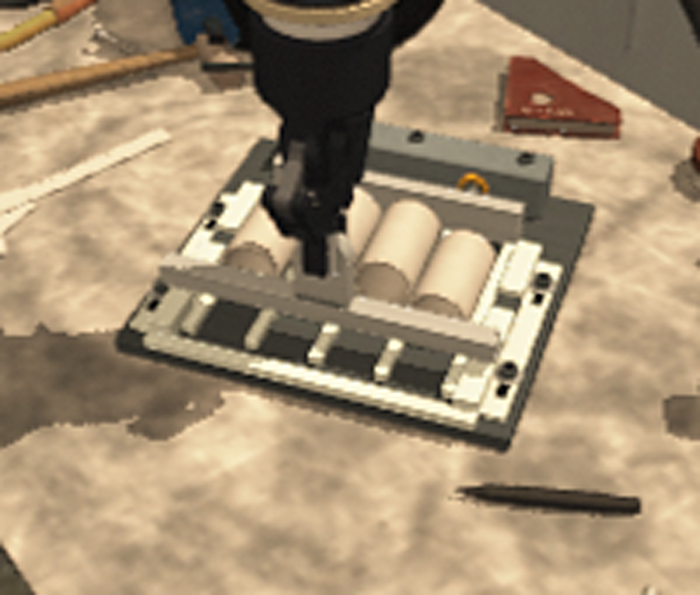

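View pics/top4.png

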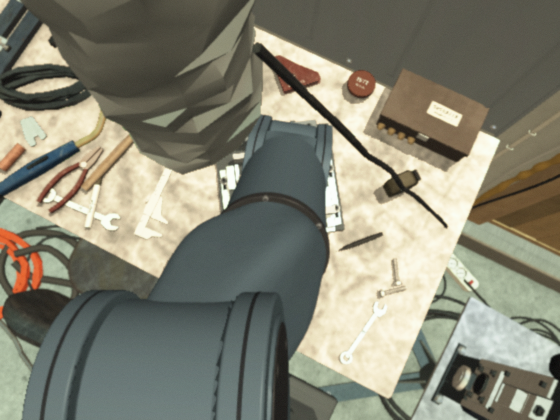

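```bash
python3 - <<'E'
from h import *
P0=cloud(load('top0.png'));P=cloud(load('top4.png'))
arm=(P[...,2]-P0[...,2]>.15)&(P[...,2]>.3)
hc=np.array([.491,.318]);
d=np.linalg.norm(P[...,:2]-hc,axis=-1)
for lo in np.arange(.4,.8,.04):
    m=arm&(P[...,2]>=lo)&(P[...,2]<lo+.04)
    if m.sum()>20:
        q=P[m]; i=np.argmin(d[m]); print(round(lo,2),m.sum(),'nearest to hose axis',d[m].min().round(3),q[i].round(3),'x',q[:,0].min().round(3),q[:,0].max().round(3),'y',q[:,1].min().round(3),q[:,1].max().round(3))
for u,v in [(290,125),(290,165),(265,195),(240,240),(200,270),(160,340)]: print(u,v,P[v,u].round(3))
E
```

```text
0.44 669 nearest to hose axis 0.066 [0.538 0.272 0.479] x 0.532 0.578 y 0.186 0.276
0.48 1559 nearest to hose axis 0.054 [0.504 0.266 0.512] x 0.462 0.563 y 0.162 0.271
0.52 1215 nearest to hose axis 0.058 [0.49 0.26 0.52] x 0.445 0.522 y 0.158 0.26
0.56 1484 nearest to hose axis 0.084 [0.459 0.241 0.56 ] x 0.412 0.493 y 0.15 0.242
0.6 2003 nearest to hose axis 0.103 [0.443 0.226 0.6  ] x 0.367 0.464 y 0.128 0.233
0.64 3822 nearest to hose axis 0.125 [0.413 0.221 0.642] x 0.287 0.436 y 0.113 0.23
0.68 5807 nearest to hose axis 0.142 [0.384 0.224 0.68 ] x 0.297 0.414 y 0.119 0.232
0.72 6912 nearest to hose axis 0.167 [0.357 0.219 0.72 ] x 0.297 0.382 y 0.121 0.252
0.76 25254 nearest to hose axis 0.192 [0.318 0.235 0.761] x 0.259 0.357 y 0.129 0.252
290 125 [0.552 0.236 0.469]
290 165 [0.473 0.201 0.587]
265 195 [0.423 0.201 0.654]
240 240 [0.378 0.195 0.71 ]
200 270 [0.35  0.204 0.739]
160 340 [0.314 0.197 0.787]
```

Emit:
drive_tool(motion=[{"tx": 0,"ty": 0,"tz": 0,"yaw": 0.1,"hand": -1},{"tx": 0,"ty": 0,"tz": 0,"yaw": 0,"hand": -1},{"tx": 0,"ty": 0,"tz": 0,"yaw": 0,"hand": -1}])

```text
time: 6.57
position: [0.5217, 0.2207, 0.0762]
orientation: [0.839, 1.403, -0.84]
wrist_force: [-0.5, 0.4, -5.5]
grip_width: 0.0109
```

```bash
python3 - <<'E'
from h import *
st()
E
```

```text
t 6.57 fix xy [-8.578e+01  7.000e-02] z 76.24 yaw 0.492 dyaw -0.098 tilt [-1.e+00 -8.e-04  2.e-04] F fix [-0.2  0.6] Fz -5.5 tau [ 0.03  0.   -0.01] grip 0.0109
q [-0.627  0.614  0.222  1.908 -0.213  0.643  0.219]
```

Emit:
drive_tool(motion=[{"tx": 0,"ty": 0,"tz": 0,"yaw": -0.1,"hand": -1},{"tx": 0,"ty": 0,"tz": 0,"yaw": 0,"hand": -1},{"tx": 0,"ty": 0,"tz": 0,"yaw": 0,"hand": -1}])

```text
time: 6.82
position: [0.5221, 0.2209, 0.0764]
orientation: [0.765, 1.432, -0.765]
wrist_force: [-0.8, 0.4, -5.3]
grip_width: 0.0107
```

```bash
python3 - <<'E'
from h import *
st()
E
```

```text
t 6.82 fix xy [-8.535e+01 -4.000e-02] z 76.4 yaw 0.5893 dyaw -0.0007 tilt [-1.e+00 -0.e+00 -3.e-04] F fix [-0.5  0.8] Fz -5.3 tau [-0.06  0.03  0.03] grip 0.0107
q [-0.608  0.611  0.192  1.907 -0.185  0.641  0.289]
```

Emit:
drive_tool(motion=[{"tx": 0.2,"ty": 0,"tz": 0,"yaw": 0,"hand": -1},{"tx": 0.2,"ty": 0,"tz": 0,"yaw": 0,"hand": -1},{"tx": 0.2,"ty": 0,"tz": 0,"yaw": 0,"hand": -1},{"tx": 0.1,"ty": 0,"tz": 0,"yaw": 0,"hand": -1},{"tx": 0.1,"ty": 0,"tz": 0,"yaw": 0,"hand": -1},{"tx": 0.1,"ty": 0,"tz": 0,"yaw": 0,"hand": -1},{"tx": 0,"ty": 0,"tz": 0,"yaw": 0,"hand": -1},{"tx": 0,"ty": 0,"tz": 0,"yaw": 0,"hand": -1}])

```text
time: 7.48
position: [0.5223, 0.2211, 0.0672]
orientation: [0.765, 1.432, -0.765]
wrist_force: [-0.2, -0.7, -4.5]
grip_width: 0.011
```

```bash
python3 - <<'E'
from h import *
st()
P0=cloud(load('top0.png'))
# lower rim of hose per angle
Q=P0[:185,30:268].reshape(-1,3); Q=Q[(Q[:,2]>.5)]
a=np.degrees(np.arctan2(Q[:,1]-.318,Q[:,0]-.491)); d=np.linalg.norm(Q[:,:2]-[.491,.318],axis=1)
for k in range(-180,181,20):
    m=(a>=k)&(a<k+20)&(d>.045)
    if m.sum(): print(k,m.sum(),'zmin',Q[m,2].min().round(3),'r at low',d[m&(Q[:,2]<Q[m,2].min()+.02)].max().round(3),'rmax',d[m].max().round(3))
E
```

```text
t 7.48 fix xy [-8.508e+01  7.000e-02] z 67.25 yaw 0.5898 dyaw -0.0002 tilt [-1.e+00 -1.e-04  0.e+00] F fix [-0.5 -0.5] Fz -4.5 tau [-0.02  0.01 -0.04] grip 0.011
q [-0.605  0.624  0.188  1.913 -0.189  0.621  0.292]
-180 5019 zmin 0.588 r at low 0.077 rmax 0.077
-160 6327 zmin 0.583 r at low 0.077 rmax 0.077
-140 5997 zmin 0.585 r at low 0.073 rmax 0.073
-120 4619 zmin 0.589 r at low 0.072 rmax 0.072
-100 2712 zmin 0.595 r at low 0.075 rmax 0.081
-80 847 zmin 0.61 r at low 0.073 rmax 0.079
-60 210 zmin 0.632 r at low 0.072 rmax 0.072
120 6 zmin 0.739 r at low 0.068 rmax 0.068
140 292 zmin 0.593 r at low 0.069 rmax 0.072
160 2189 zmin 0.592 r at low 0.073 rmax 0.075
```

Emit:
drive_tool(motion=[{"tx": 0.05,"ty": 0,"tz": 0,"yaw": 0,"hand": -1},{"tx": 0.05,"ty": 0,"tz": 0,"yaw": 0,"hand": -1},{"tx": 0,"ty": 0.4,"tz": 0,"yaw": 0,"hand": -1},{"tx": 0,"ty": 0.4,"tz": 0,"yaw": 0,"hand": -1},{"tx": 0,"ty": 0.4,"tz": 0,"yaw": 0,"hand": -1},{"tx": 0,"ty": 0.4,"tz": 0,"yaw": 0,"hand": -1},{"tx": 0,"ty": 0,"tz": 0,"yaw": 0,"hand": -1},{"tx": 0,"ty": 0,"tz": 0,"yaw": 0,"hand": -1}])

```text
time: 8.15
position: [0.5361, 0.2302, 0.0667]
orientation: [0.765, 1.431, -0.764]
wrist_force: [-1.5, -1.6, 4.4]
grip_width: 0.011
```

```bash
cat >> h.py <<'E'
def clear(fn):
    P0=cloud(load('top0.png'));P=cloud(load(fn))
    arm=(P[...,2]-P0[...,2]>.1)&(P[...,2]>.3)
    # also arm pixels hiding hose
    hose=(P0[...,2]>.55)&~arm
    hc=np.array([.491,.318]); d=np.linalg.norm(P[...,:2]-hc,axis=-1)
    from scipy.spatial import cKDTree
    A=P[arm&(P[...,2]>.45)]; H=P0[(P0[...,2]>.57)&(P0[...,2]<.85)&(np.arange(560)[None,:]<270)&(np.arange(420)[:,None]<190)]
    dd,i=cKDTree(H).query(A); j=np.argmin(dd); print('min arm-hose surf dist',dd[j].round(4),A[j].round(3),H[i[j]].round(3))
    for lo in np.arange(.54,.68,.02):
        m=arm&(P[...,2]>=lo)&(P[...,2]<lo+.02)
        if m.sum()>5:
            k=np.argmin(d[m]); print(round(lo,2),m.sum(),d[m].min().round(3),P[m][k].round(3))
E
python3 - <<'E'
from h import *
st(); clear('top4.png'); snap('top','top5.png'); clear('top5.png')
E
```

```text
t 8.15 fix xy [-68.57  -0.09] z 66.72 yaw 0.5899 dyaw -0.0001 tilt [-1.e+00  9.e-04  2.e-04] F fix [-2.1 -0.4] Fz 4.4 tau [-0.32  0.46  0.03] grip 0.011
q [-0.607  0.642  0.19   1.872 -0.189  0.644  0.287]
min arm-hose surf dist 0.0241 [0.453 0.234 0.578] [0.461 0.254 0.589]
0.54 598 0.076 [0.47  0.245 0.541]
0.56 691 0.084 [0.459 0.241 0.56 ]
0.58 793 0.093 [0.453 0.233 0.581]
0.6 930 0.103 [0.443 0.226 0.6  ]
0.62 1073 0.114 [0.431 0.221 0.62 ]
0.64 1683 0.125 [0.413 0.221 0.642]
0.66 2139 0.135 [0.398 0.219 0.66 ]
0.68 2770 0.142 [0.384 0.224 0.68 ]
min arm-hose surf dist 0.0168 [0.458 0.238 0.584] [0.464 0.252 0.591]
0.54 575 0.068 [0.474 0.252 0.542]
0.56 666 0.076 [0.467 0.246 0.56 ]
0.58 781 0.085 [0.458 0.239 0.58 ]
0.6 890 0.095 [0.447 0.233 0.6  ]
0.62 1032 0.106 [0.434 0.228 0.621]
0.64 1874 0.114 [0.427 0.224 0.64 ]
0.66 2428 0.124 [0.403 0.231 0.661]
0.68 2588 0.133 [0.389 0.233 0.68 ]
```

View pics/top5.png

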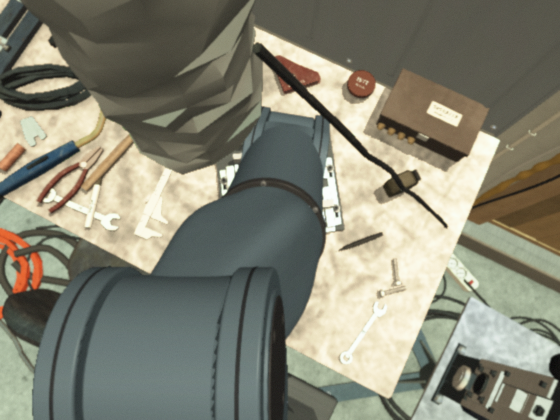

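```bash
cat > kin.py <<'E'
import numpy as np, itertools
from scipy.optimize import least_squares
from scipy.spatial.transform import Rotation as Ro
def down(y): # tool x=-z, y=(cos,sin,0)
    c,s=np.cos(y),np.sin(y); return np.array([[0,c,s],[0,s,-c],[-1,0,0]])
D=[([-1.25279773,.57642272,.02482566,1.43777095,-.01501372,1.12900914,-.05651305],(.26380194,.62090176,.23056414),Ro.from_rotvec([.31406171,1.54796117,-.31628296]).as_matrix()),
([-.618,.366,.217,2.181,-.135,.608,.304],(.40567,.14706,.1352),down(.6077)),
([-.5449,.548,.1279,2.2745,-.2076,.3289,.366],(.4058,.147,.0387),Ro.from_rotvec([.7534,1.4362,-.7529]).as_matrix()),
([-.577,.472,.17,2.243,-.183,.438,.346],(.406,.1472,.07673),down(.6052)),
([-.609,.613,.193,1.905,-.185,.641,.289],(.523,.2217,.07584),down(.5901)),
([-.627,.614,.222,1.908,-.213,.643,.219],(.5217,.2207,.07624),down(.492)),
([-.608,.611,.192,1.907,-.185,.641,.289],(.5221,.2209,.0764),down(.5893)),
([-.605,.624,.188,1.913,-.189,.621,.292],(.5223,.2211,.06725),down(.5898)),
([-.607,.642,.19,1.872,-.189,.644,.287],(.5361,.2302,.06672),down(.5899))]
AX='zyzyzyz'
def Rx(a,t): return Ro.from_euler(a,t).as_matrix()
def frames(p,q):
    # p: 7 signs, o1,o7, lens: h0, lat1(y), L1, ex(elbow x offset), ey, L2, wy, wx,L3
    sg=p[:7]; o1,o7,h0,lat,L1,ex,L2,wx,L3=p[7:16]
    R=Rx('z',sg[0]*q[0]+o1); P=[np.array([0,0,h0])]
    R=R@Rx('y',q[1]*sg[1]); R=R@Rx('z',sg[2]*q[2])
    x=P[0]+R@np.array([ex,lat,L1]); P.append(x)
    R=R@Rx('y',q[3]*sg[3]); 
    R=R@Rx('z',sg[4]*q[4]); x=x+R@np.array([-ex,0,L2]); P.append(x)
    R=R@Rx('y',q[5]*sg[5]); R=R@Rx('z',sg[6]*q[6]+o7); x=x+R@np.array([0,0,L3]); P.append(x)
    # wx: offset perpendicular wrist, applied before q7
    Rt=R@np.array([[0,0,1],[0,1,0],[1,0,0]])@np.diag([1,1,1]) 
    return P,R
def resid(v,sg):
    p=np.r_[sg,v]; r=[]
    for q,x,T in D:
        P,R=frames(p,q)
        r+=list((P[-1]-x)*10); r+=list(R[:,2]-T[:,0]); r+=list(R[:,1]-T[:,1])
    return np.array(r)
if __name__=='__main__':
    best=[]
    for s1,s3,s5,s7 in itertools.product((1,-1),repeat=4):
        sg=np.array([s1,1,s3,1,s5,1,s7])
        for o1 in(0,np.pi):
          for o7 in(0,np.pi/2,np.pi,-np.pi/2):
            f=least_squares(resid,[o1,o7,.3,0,.5,0,.4,0,.4],args=(sg,)); best.append((f.cost,sg,f.x))
    best.sort(key=lambda b:b[0])
    for b in best[:4]: print(b[0],b[1],b[2].round(4)); 
    np.save('kin.npy',np.r_[best[0][1],best[0][2]])
    print(resid(best[0][2],best[0][1]).reshape(-1,9).round(3))
E
python3 kin.py
```

```text
0.00026299237245906183 [-1  1 -1  1 -1  1 -1] [-0.003   1.5679  0.0515 -0.0448  0.5859  0.0021  0.3904  0.      0.1468]
0.0002629923724590987 [-1  1 -1  1 -1  1 -1] [-3.0000e-03  1.5679e+00  5.1500e-02 -4.4800e-02  5.8590e-01  2.1000e-03
  3.9040e-01  4.6679e+00  1.4680e-01]
0.00026299237250683764 [-1  1 -1  1 -1  1 -1] [-0.003   1.5679  0.0515 -0.0448  0.5859  0.0021  0.3904 -1.7325  0.1468]
0.0002629923725203173 [-1  1 -1  1 -1  1 -1] [-3.0000e-03 -4.7153e+00  5.1500e-02 -4.4800e-02  5.8590e-01  2.1000e-03
  3.9040e-01 -5.4500e-02  1.4680e-01]
[[ 0.003  0.01  -0.007 -0.     0.    -0.     0.    -0.    -0.   ]
 [-0.005  0.001 -0.002 -0.001 -0.001  0.    -0.     0.    -0.001]
 [ 0.008  0.007 -0.007  0.     0.     0.     0.    -0.     0.   ]
 [ 0.001  0.002 -0.002  0.001  0.001  0.     0.    -0.     0.001]
 [-0.004 -0.002  0.002 -0.    -0.     0.    -0.     0.    -0.   ]
 [-0.002 -0.003  0.005 -0.001 -0.     0.     0.    -0.    -0.001]
 [-0.003  0.     0.002 -0.001  0.     0.    -0.     0.001 -0.   ]
 [-0.    -0.001  0.005  0.     0.     0.     0.    -0.     0.   ]
 [-0.003 -0.006  0.004  0.001  0.     0.     0.    -0.     0.001]]
```

```bash
cat > sim.py <<'E'
from kin import *
p=np.load('kin.npy')
def jac(q):
    J=np.zeros((6,7)); e=1e-6; P0,R0=frames(p,q)
    for i in range(7):
        d=np.array(q,float); d[i]+=e; P,R=frames(p,d)
        J[:3,i]=(P[-1]-P0[-1])/e; J[3:,i]=Ro.from_matrix(R@R0.T).as_rotvec()/e
    return J
def go(q,x,y,n=20,post=None,k=0,wj=None):
    q=np.array(q,float); P,R=frames(p,q); x0=P[-1]; y0=np.arctan2(R[1,1],R[0,1]); dy=y-y0
    if abs(y-y0)<4: pass
    for i in range(1,n+1):
        xt=x0+(np.array(x)-x0)*i/n; yt=y0+(y-y0)*i/n
        T=down(yt); Rt=np.c_[np.cross(T[:,1],T[:,0]),T[:,1],T[:,0]]
        for _ in range(2):
            P,R=frames(p,q); J=jac(q)
            e=np.r_[xt-P[-1],Ro.from_matrix(Rt@R.T).as_rotvec()]
            pin=np.linalg.pinv(J); dq=pin@e
            if post is not None and _==0: dq+=(np.eye(7)-pin@J)@(k*(post-q))
            q=q+dq
    return q
if __name__=='__main__':
    q=np.array(D[0][0])
    for post,k in ((None,0),(q.copy(),.05),(q.copy(),.5)):
        q=np.array(D[0][0])
        q=go(q,(.4056,.147,.1345),1.169,24,post,k); print('pre-yaw',q.round(3))
        q=go(q,(.4056,.147,.1352),.6077,8,post,k); print('B',q.round(3),D[1][0])
        q=go(q,(.4058,.147,.0387),.606,15,post,k); print('C',q.round(3),D[2][0])
        q=go(q,(.406,.1472,.0767),.6052,10,post,k); print('D',q.round(3),D[3][0])
        q=go(q,(.523,.2217,.0758),.5901,12,post,k); print('E',q.round(3),D[4][0])
E
python3 sim.py
```

```text
pre-yaw [-0.505  0.356  0.067  2.181 -0.041  0.606  0.76 ]
B [-0.626  0.367  0.228  2.18  -0.143  0.608  0.313] [-0.618, 0.366, 0.217, 2.181, -0.135, 0.608, 0.304]
C [-0.549  0.546  0.134  2.276 -0.217  0.33   0.377] [-0.5449, 0.548, 0.1279, 2.2745, -0.2076, 0.3289, 0.366]
D [-0.583  0.473  0.178  2.243 -0.191  0.439  0.355] [-0.577, 0.472, 0.17, 2.243, -0.183, 0.438, 0.346]
E [-0.612  0.614  0.198  1.904 -0.19   0.641  0.294] [-0.609, 0.613, 0.193, 1.905, -0.185, 0.641, 0.289]
pre-yaw [-0.505  0.356  0.067  2.181 -0.041  0.606  0.76 ]
B [-0.619  0.366  0.22   2.18  -0.137  0.608  0.307] [-0.618, 0.366, 0.217, 2.181, -0.135, 0.608, 0.304]
C [-0.527  0.543  0.103  2.276 -0.166  0.328  0.325] [-0.5449, 0.548, 0.1279, 2.2745, -0.2076, 0.3289, 0.366]
D [-0.537  0.466  0.114  2.243 -0.121  0.438  0.28 ] [-0.577, 0.472, 0.17, 2.243, -0.183, 0.438, 0.346]
E [-0.564  0.606  0.124  1.904 -0.119  0.638  0.223] [-0.609, 0.613, 0.193, 1.905, -0.185, 0.641, 0.289]
pre-yaw [-0.496  0.355  0.055  2.181 -0.033  0.606  0.752]
B [-0.607  0.365  0.203  2.18  -0.127  0.607  0.295] [-0.618, 0.366, 0.217, 2.181, -0.135, 0.608, 0.304]
C [-0.49   0.539  0.05   2.276 -0.08   0.328  0.235] [-0.5449, 0.548, 0.1279, 2.2745, -0.2076, 0.3289, 0.366]
D [-0.518  0.464  0.088  2.243 -0.093  0.437  0.25 ] [-0.577, 0.472, 0.17, 2.243, -0.183, 0.438, 0.346]
E [-0.562  0.606  0.121  1.904 -0.115  0.638  0.22 ] [-0.609, 0.613, 0.193, 1.905, -0.185, 0.641, 0.289]
```

```bash
cat > plan.py <<'E'
from sim import *
dz=.363-p[15]  # true wrist height shift: L3 true .363
FO=np.array([.593,.2684]); FY=.590
def fx(x,y,z): c,s=np.cos(FY),np.sin(FY); return np.array([FO[0]+c*x-s*y,FO[1]+s*x+c*y,z])
def geom(q):
    P,R=frames(p,q); sh=np.array([0,0,dz])
    return [a+sh for a in P[:3]]  # shoulder, elbow, wrist
def segd(a,b,c,d):
    s=np.linspace(0,1,60)[:,None]; A=a+(b-a)*s; C=c+(d-c)*s
    return np.linalg.norm(A[:,None]-C[None],axis=-1).min()
def report(q,tag=''):
    S,E,W=geom(q)
    t=np.linspace(0,1,300)[:,None]; F=W+(E-W)*t
    # distance from forearm axis to hose solid (cylinder r .072 z>=.575)
    dr=np.maximum(np.linalg.norm(F[:,:2]-[.491,.318],axis=1)-.072,0); dzz=np.maximum(.575-F[:,2],0)
    h=np.hypot(dr,dzz); i=h.argmin()
    cord=min(segd(W,E,np.array([.65,-.06,.10]),np.array([.58,.08,.39])),segd(W,E,np.array([.58,.08,.39]),np.array([.52,.22,.66])))
    cu=min(segd(S,E,np.array([.58,.08,.39]),np.array([.52,.22,.66])),9)
    lamp=min(np.linalg.norm(F-[.42,-.19,.48],axis=1))
    print(tag,'E',E.round(3),'W',W.round(3),'hose',h[i].round(3),'at',F[i].round(3),'cord',cord.round(3),'lamp',lamp.round(3),'q',q.round(2))
if __name__=='__main__':
    from h import load,cloud
    q5=np.array(D[8][0])
    report(q5,'now')
    S,E,W=geom(q5); P0=cloud(load('top0.png'));P=cloud(load('top5.png'))
    A=P[(P[...,2]-P0[...,2]>.1)&(P[...,2]>.4)]; u=(E-W)/np.linalg.norm(E-W)
    s=(A-W)@u; r=np.linalg.norm((A-W)-s[:,None]*u,axis=1)
    for a in np.arange(-.06,.4,.04):
        m=(s>a)&(s<a+.04); 
        if m.sum()>20: print(a.round(2),m.sum(),np.percentile(r[m],[2,50,98]).round(3))
    qf=go(q5,fx(-.018,0,.0667),FY); report(qf,'direct final')
    for th in (.6,.9,1.2,1.5):
      for xr,zr in ((-.223,.05),(-.223,.065),(-.21,.05)):
        q=go(q5,fx(-.0686,0,.09),FY,10)
        q=go(q,fx(-.165,0,.09),FY,15); 
        q=go(q,fx(-.165,0,.09),FY+th,25); 
        q=go(q,fx(xr,0,zr),FY+th,15); 
        q=go(q,fx(xr,0,zr),FY,25); 
        q=go(q,fx(-.09,0,.077),FY,20)
        q=go(q,fx(-.018,0,.0667),FY,10); report(q,f'{th} {xr} {zr}')
E
python3 plan.py
```

```text
now E [0.31  0.16  0.741] W [0.536 0.23  0.43 ] hose 0.057 at [0.448 0.203 0.551] cord 0.092 lamp 0.399 q [-0.61  0.64  0.19  1.87 -0.19  0.64  0.29]
-0.02 594 [0.041 0.047 0.063]
0.02 654 [0.046 0.051 0.064]
0.06 1242 [0.046 0.047 0.058]
0.1 922 [0.046 0.047 0.047]
0.14 1162 [0.046 0.047 0.047]
0.18 1329 [0.046 0.047 0.047]
0.22 1948 [0.043 0.048 0.052]
0.26 3905 [0.031 0.049 0.063]
0.3 5245 [0.023 0.05  0.067]
0.34 4931 [0.025 0.054 0.092]
0.38 15358 [0.027 0.057 0.097]
direct final E [0.331 0.177 0.72 ] W [0.578 0.258 0.43 ] hose 0.031 at [0.465 0.221 0.562] cord 0.083 lamp 0.418 q [-0.61  0.7   0.19  1.73 -0.19  0.73  0.27]
0.6 -0.223 0.05 E [0.328 0.182 0.72 ] W [0.578 0.258 0.43 ] hose 0.029 at [0.464 0.223 0.563] cord 0.085 lamp 0.421 q [-0.63  0.7   0.22  1.73 -0.21  0.73  0.29]
0.6 -0.223 0.065 E [0.329 0.18  0.72 ] W [0.578 0.258 0.43 ] hose 0.03 at [0.465 0.223 0.562] cord 0.084 lamp 0.42 q [-0.62  0.7   0.21  1.73 -0.21  0.73  0.28]
0.6 -0.21 0.05 E [0.328 0.182 0.72 ] W [0.578 0.258 0.43 ] hose 0.029 at [0.464 0.224 0.562] cord 0.084 lamp 0.421 q [-0.63  0.7   0.22  1.73
[... 777 characters left out ...]
p 0.422 q [-0.63  0.7   0.23  1.73 -0.22  0.73  0.3 ]
1.2 -0.21 0.05 E [0.326 0.187 0.719] W [0.578 0.258 0.43 ] hose 0.028 at [0.463 0.226 0.562] cord 0.086 lamp 0.424 q [-0.64  0.71  0.24  1.73 -0.23  0.73  0.31]
1.5 -0.223 0.05 E [0.325 0.19  0.719] W [0.578 0.258 0.43 ] hose 0.027 at [0.461 0.227 0.563] cord 0.087 lamp 0.425 q [-0.65  0.71  0.25  1.73 -0.25  0.73  0.32]
1.5 -0.223 0.065 E [0.327 0.186 0.719] W [0.578 0.258 0.43 ] hose 0.028 at [0.463 0.225 0.562] cord 0.086 lamp 0.423 q [-0.64  0.7   0.24  1.73 -0.23  0.73  0.31]
1.5 -0.21 0.05 E [0.325 0.189 0.719] W [0.578 0.258 0.43 ] hose 0.027 at [0.461 0.226 0.563] cord 0.087 lamp 0.425 q [-0.65  0.71  0.25  1.73 -0.24  0.73  0.32]
```

```bash
cat > p2.py <<'E'
from plan import *
q5=np.array(D[8][0])
q=go(q5,fx(-.018,0,.0667),FY)
def null(q):
    J=jac(q); n=np.linalg.svd(J)[2][-1]; return n*np.sign(n[0])
print(null(q).round(3))
for i in range(14):
    report(q,f'sw{i}')
    for _ in range(5):
        q=q+.012*null(q)
    q=go(q,fx(-.018,0,.0667),FY,1)
print('half turn at x -.165')
q=go(q5,fx(-.0686,0,.09),FY,10); q=go(q,fx(-.165,0,.09),FY,15)
for i in range(6):
    q=go(q,fx(-.165,0,.09),FY+(i+1)*np.pi/6,8); report(q,f'yaw{(i+1)*30}')
q=go(q,fx(-.018,0,.0667),FY+np.pi,20); report(q,'final')
E
python3 p2.py
```

```text
[ 0.338 -0.069 -0.563  0.     0.553 -0.037 -0.506]
sw0 E [0.331 0.177 0.72 ] W [0.578 0.258 0.43 ] hose 0.031 at [0.465 0.221 0.562] cord 0.083 lamp 0.418 q [-0.61  0.7   0.19  1.73 -0.19  0.73  0.27]
sw1 E [0.334 0.169 0.721] W [0.578 0.258 0.43 ] hose 0.034 at [0.469 0.218 0.56 ] cord 0.08 lamp 0.414 q [-0.59  0.7   0.16  1.73 -0.15  0.72  0.24]
sw2 E [0.337 0.162 0.721] W [0.578 0.258 0.43 ] hose 0.036 at [0.471 0.216 0.559] cord 0.078 lamp 0.41 q [-0.57  0.69  0.13  1.73 -0.12  0.72  0.21]
sw3 E [0.34  0.155 0.721] W [0.578 0.258 0.43 ] hose 0.039 at [0.473 0.213 0.558] cord 0.075 lamp 0.406 q [-0.55  0.69  0.09  1.73 -0.09  0.72  0.18]
sw4 E [0.343 0.148 0.721] W [0.578 0.258 0.43 ] hose 0.041 at [0.476 0.21  0.556] cord 0.073 lamp 0.401 q [-0.53  0.69  0.06  1.73 -0.06  0.72  0.15]
sw5 E [0.346 0.141 0.721] W [0.578 0.258 0.43 ] hose 0.044 at [0.478 0.208 0.555] cord 0.07 lamp 0.397 q [-0.51  0.68  0.02  1.73 -0.02  0.72  0.12]
sw6 E [0.35  0.134 0.721] W [0.578 0.258 0.43 ] hose 0.046 at [0.48  0.205 0.554] cord 0.068 lamp 0.392 q [-0.49  0.68 -0.01  1.73  0.01  0.72  0.09]
sw
[... 1443 characters left out ...]
6 0.151 0.512] cord 0.116 lamp 0.328 q [-0.28  0.49 -0.27  2.09  0.23  0.58  1.46]
yaw120 E [0.303 0.01  0.771] W [0.456 0.177 0.453] hose 0.128 at [0.431 0.149 0.505] cord 0.116 lamp 0.315 q [-0.17  0.5  -0.42  2.09  0.35  0.61  1.85]
yaw150 E [ 0.317 -0.017  0.762] W [0.456 0.177 0.453] hose 0.131 at [0.436 0.149 0.497] cord 0.115 lamp 0.3 q [-0.07  0.52 -0.57  2.09  0.46  0.65  2.26]
yaw180 E [ 0.544 -0.195  0.374] W [0.456 0.177 0.453] hose 0.143 at [0.456 0.177 0.453] cord 0.094 lamp 0.154 q [ 0.37  1.32 -1.96  2.09  1.15  1.77  8.21]
final E [ 0.58  -0.049  0.189] W [0.578 0.258 0.43 ] hose 0.149 at [0.578 0.258 0.43 ] cord 0.035 lamp 0.354 q [ 0.13  1.65 -2.23  1.73  1.54  2.23 14.72]
```

```bash
cat > p3.py <<'E'
from plan import *
def psi(q):
    S,E,W=geom(q); a=(W-S)/np.linalg.norm(W-S); up=np.array([0,0,1])-a*a[2]; up/=np.linalg.norm(up); rt=np.cross(a,up)
    v=E-S; return np.arctan2(v@rt,v@up)  # + = right side
q5=np.array(D[8][0])
print('psi now',psi(q5))
az0=np.arctan2(.2302,.5361)
for r in (.44,.5,.56,.62,.68,.74,.8,.85):
    row=[]
    for z in (.05,.1,.2,.3,.4):
        q=go(q5,(r*np.cos(az0),r*np.sin(az0),z),FY,12)
        P,R=frames(p,q)
        if np.linalg.norm(P[-1]-(r*np.cos(az0),r*np.sin(az0),z))>1e-3 or q[5]<.17 or q[5]>1.99 or q[3]<.19: row.append('   -   '); continue
        x=P[-1]
        d=.02
        A=(psi(go(q,x,FY+d,2))-psi(q))/d
        c,s=np.cos(d),np.sin(d); x2=np.array([c*x[0]-s*x[1],s*x[0]+c*x[1],x[2]])
        B=(psi(go(q,x2,FY+d,2))-psi(q))/d
        row.append(f'A{A:.3f} B{B:.3f} q6 {q[5]:.2f} E {geom(q)[1][2]:.2f}')
    print(r,row)
E
python3 p3.py
```

```text
psi now -0.06862950659995835
0.44 ['A0.144 B0.069 q6 0.38 E 0.78', 'A0.143 B0.107 q6 0.52 E 0.80', 'A0.084 B0.135 q6 0.80 E 0.83', 'A0.033 B0.109 q6 1.07 E 0.85', 'A0.013 B0.078 q6 1.34 E 0.85']
0.5 ['A0.163 B0.088 q6 0.47 E 0.76', 'A0.158 B0.119 q6 0.60 E 0.78', 'A0.114 B0.150 q6 0.85 E 0.82', 'A0.069 B0.147 q6 1.11 E 0.84', 'A0.046 B0.136 q6 1.36 E 0.84']
0.56 ['A0.179 B0.105 q6 0.57 E 0.74', 'A0.173 B0.130 q6 0.68 E 0.76', 'A0.139 B0.160 q6 0.92 E 0.80', 'A0.104 B0.169 q6 1.15 E 0.82', 'A0.085 B0.170 q6 1.40 E 0.83']
0.62 ['A0.192 B0.120 q6 0.67 E 0.72', 'A0.186 B0.140 q6 0.77 E 0.74', 'A0.161 B0.167 q6 0.99 E 0.78', 'A0.135 B0.180 q6 1.21 E 0.80', 'A0.122 B0.186 q6 1.45 E 0.81']
0.68 ['A0.204 B0.132 q6 0.77 E 0.69', 'A0.198 B0.148 q6 0.87 E 0.71', 'A0.178 B0.171 q6 1.07 E 0.75', 'A0.160 B0.183 q6 1.29 E 0.77', 'A0.151 B0.187 q6 1.53 E 0.78']
0.74 ['A0.211 B0.141 q6 0.88 E 0.66', 'A0.206 B0.153 q6 0.97 E 0.68', 'A0.190 B0.170 q6 1.17 E 0.71', 'A0.176 B0.177 q6 1.38 E 0.73', 'A0.166 B0.171 q6 1.63 E 0.74']
0.8 ['A0.213 B0.144 q6 1.01 E 0.62', 'A0.207 B0.152 q6 1.09 E 0.64', 'A0.193 B0.161 q6 1.28 E 0.67', 'A0.177 B0.158 q6 1.50 E 0.69', 'A0.148 B0.124 q6 1.78 E 0.68']
0.85 ['A0.205 B0.140 q6 1.12 E 0.58', 'A0.199 B0.144 q6 1.21 E 0.60', 'A0.182 B0.142 q6 1.40 E 0.63', 'A0.152 B0.120 q6 1.64 E 0.63', '   -   ']
```

```bash
cat > p4.py <<'E'
from p3 import psi
from plan import *
q5=np.array(D[8][0]); 
for th in (1.4,1.7,2.0):
  for xr,zh in ((-.22,.30),(-.22,.35),(-.22,.4)):
    v=False
    q=go(q5,fx(-.0686,0,.09),FY,10)
    q=go(q,fx(xr,0,.09),FY,20); 
    q=go(q,fx(xr,0,.09),FY+th,25); qa=q
    q=go(q,fx(xr,0,zh),FY+th,20); qb=q
    q=go(q,fx(xr,0,zh),FY,25); qc=q
    q=go(q,fx(xr,0,.09),FY,20);qd=q
    q=go(q,fx(-.09,0,.077),FY,20)
    q=go(q,fx(-.018,0,.0667),FY,10); report(q,f'{th} {xr} {zh}')
    if th==1.7 and zh==.35:
        for a,t in ((qa,'a'),(qb,'b'),(qc,'c'),(qd,'d')): report(a,t)
E
python3 p4.py | grep -v A0
```

```text
psi now -0.06862950659995835
1.4 -0.22 0.3 E [0.357 0.117 0.719] W [0.578 0.258 0.43 ] hose 0.053 at [0.486 0.199 0.551] cord 0.063 lamp 0.381 q [-0.44  0.68 -0.09  1.73  0.09  0.73  0.02]
1.4 -0.22 0.35 E [0.361 0.11  0.718] W [0.578 0.258 0.43 ] hose 0.055 at [0.488 0.197 0.549] cord 0.061 lamp 0.376 q [-0.42  0.68 -0.12  1.73  0.12  0.73 -0.01]
1.4 -0.22 0.4 E [0.363 0.106 0.718] W [0.578 0.258 0.43 ] hose 0.057 at [0.49  0.196 0.548] cord 0.059 lamp 0.373 q [-0.4   0.68 -0.15  1.73  0.14  0.74 -0.03]
1.7 -0.22 0.3 E [0.363 0.106 0.718] W [0.578 0.258 0.43 ] hose 0.057 at [0.49  0.196 0.548] cord 0.059 lamp 0.373 q [-0.4   0.68 -0.15  1.73  0.14  0.74 -0.03]
1.7 -0.22 0.35 E [0.367 0.097 0.716] W [0.578 0.258 0.43 ] hose 0.06 at [0.493 0.193 0.546] cord 0.057 lamp 0.366 q [-0.38  0.68 -0.19  1.73  0.18  0.74 -0.06]
a E [0.266 0.016 0.792] W [0.41  0.146 0.453] hose 0.162 at [0.391 0.129 0.498] cord 0.153 lamp 0.31 q [-0.22  0.44 -0.31  2.22  0.27  0.52  1.55]
b E [ 0.09  -0.032  0.848] W [0.41  0.146 0.713] hose 0.118 at [0.41  0.146 0.713] cord 0.143 lamp 0.404 q [-0.1   0.11 -0.
[... 266 characters left out ...]
53 lamp 0.317 q [-0.3   0.43 -0.2   2.22  0.17  0.5  -0.05]
1.7 -0.22 0.4 E [0.37  0.092 0.715] W [0.578 0.258 0.43 ] hose 0.063 at [0.495 0.192 0.544] cord 0.055 lamp 0.362 q [-0.36  0.68 -0.22  1.73  0.2   0.75 -0.09]
2.0 -0.22 0.3 E [0.368 0.095 0.716] W [0.578 0.258 0.43 ] hose 0.061 at [0.493 0.192 0.545] cord 0.056 lamp 0.365 q [-0.37  0.68 -0.2   1.73  0.19  0.74 -0.07]
2.0 -0.22 0.35 E [0.373 0.085 0.714] W [0.578 0.258 0.43 ] hose 0.065 at [0.497 0.19  0.543] cord 0.053 lamp 0.357 q [-0.34  0.68 -0.25  1.73  0.23  0.75 -0.11]
2.0 -0.22 0.4 E [0.377 0.079 0.712] W [0.578 0.258 0.43 ] hose 0.068 at [0.499 0.188 0.54 ] cord 0.051 lamp 0.351 q [-0.32  0.69 -0.28  1.73  0.26  0.76 -0.14]
```

```bash
cat > cord.py <<'E'
from h import *
pts=[]
for n in('top','side'):
    c=load(n+'0.png'); P=cloud(c); dark=c['pixels'].max(-1)<45
    z=P[...,2]
    if n=='top': m=dark&(z>.12)&(np.arange(560)[None,:]>255)&(np.arange(560)[None,:]<450)&(np.arange(420)[:,None]<235)
    else: m=dark&(z>.12)&(np.arange(560)[None,:]>330)&(np.arange(560)[None,:]<455)&(np.arange(420)[:,None]<300)&(P[...,1]>-.1)&(P[...,1]<.5)
    q=P[m]; print(n,len(q))
    for lo in np.arange(.12,.8,.05):
        k=q[(q[:,2]>=lo)&(q[:,2]<lo+.05)]
        if len(k)>2: print(round(lo+.025,3),len(k),np.median(k,0).round(3),k.std(0).round(3)); 
E
python3 cord.py
```

```text
top 1414
0.145 8 [ 0.637 -0.043  0.141] [0.003 0.007 0.013]
0.195 18 [ 0.624 -0.014  0.196] [0.004 0.007 0.014]
0.245 27 [0.612 0.014 0.251] [0.004 0.008 0.015]
0.295 27 [0.601 0.039 0.296] [0.004 0.008 0.015]
0.345 40 [0.584 0.063 0.346] [0.005 0.006 0.014]
0.395 71 [0.576 0.083 0.393] [0.002 0.007 0.014]
0.445 73 [0.567 0.112 0.444] [0.004 0.008 0.014]
0.495 77 [0.55  0.137 0.497] [0.005 0.006 0.015]
0.545 140 [0.538 0.16  0.548] [0.003 0.007 0.014]
0.595 187 [0.528 0.183 0.596] [0.004 0.007 0.014]
0.645 272 [0.515 0.208 0.648] [0.004 0.007 0.015]
0.695 463 [0.504 0.231 0.698] [0.004 0.007 0.015]
0.745 11 [0.5   0.242 0.721] [0.002 0.001 0.   ]
side 1118
0.145 86 [ 0.635 -0.04   0.144] [0.004 0.008 0.015]
0.195 128 [ 0.622 -0.013  0.197] [0.027 0.034 0.014]
0.245 135 [0.611 0.011 0.246] [0.004 0.008 0.014]
0.295 142 [0.598 0.039 0.295] [0.005 0.008 0.015]
0.345 159 [0.583 0.063 0.347] [0.004 0.006 0.015]
0.395 196 [0.575 0.083 0.396] [0.003 0.008 0.014]
0.445 233 [0.563 0.114 0.446] [0.005 0.009 0.014]
0.495 39 [0.554 0.128 0.473] [0.002 0.002 0.002]
```

```bash
cat > p5.py <<'E'
from plan import *
from p3 import psi
from scipy.spatial import cKDTree
from h import load,cloud
P0=cloud(load('top0.png')); H=P0[:190,:270].reshape(-1,3); H=H[H[:,2]>.56]
C=np.array([[.637,-.043,.141],[.624,-.014,.196],[.612,.014,.249],[.600,.039,.295],[.584,.063,.346],[.576,.083,.394],[.565,.113,.445],[.55,.137,.497],[.538,.16,.548],[.528,.183,.596],[.515,.208,.648],[.504,.231,.698],[.5,.242,.721]])
C=np.vstack([a+(b-a)*np.linspace(0,1,20)[:,None] for a,b in zip(C,C[1:])])-[0,0,.004]
a=np.linspace(0,2*np.pi,180); RING=np.c_[.491+.072*np.cos(a),.318+.072*np.sin(a),np.full(180,.577)]
def cl(q,tag=''):
    S,E,W=geom(q); F=W+(E-W)*np.linspace(0,1,400)[:,None]
    out=[]
    for X in (H,RING,C):
        d,i=cKDTree(X).query(F); j=d.argmin(); out.append((d[j].round(4),F[j].round(3)))
    print(tag,'psi',psi(q).round(3),'hose cloud gap',round(out[0][0]-.047,4),'ring gap',round(out[1][0]-.047,4),'cord gap',round(out[2][0]-.052,4),'at',out[2][1],'q',q.round(3))
if __name__=='__main__':
    q5=np.array(D[8][0]); cl(q5,'now')
    q=go(q5,fx(-.018,0,.0667),FY)
    def null(q):
        J=jac(q); n=np.linalg.svd(J)[2][-1]; return n*np.sign(n[0])
    for i in range(14):
        cl(q,i)
        for _ in range(5): q=q+.012*null(q)
        q=go(q,fx(-.018,0,.0667),FY,1)
E
python3 p5.py | grep -v A0
```

```text
psi now -0.06862950659995835
now psi -0.069 hose cloud gap 0.0171 ring gap 0.0106 cord gap 0.0343 at [0.473 0.21  0.516] q [-0.607  0.642  0.19   1.872 -0.189  0.644  0.287]
0 psi -0.076 hose cloud gap -0.0079 ring gap -0.0151 cord gap 0.0263 at [0.476 0.225 0.549] q [-0.612  0.699  0.194  1.735 -0.188  0.726  0.268]
1 psi -0.053 hose cloud gap -0.0051 ring gap -0.0126 cord gap 0.0236 at [0.477 0.222 0.55 ] q [-0.592  0.695  0.16   1.735 -0.155  0.724  0.238]
2 psi -0.03 hose cloud gap -0.0022 ring gap -0.0101 cord gap 0.0209 at [0.477 0.218 0.552] q [-0.571  0.692  0.126  1.735 -0.121  0.722  0.207]
3 psi -0.008 hose cloud gap 0.0008 ring gap -0.0075 cord gap 0.0183 at [0.479 0.215 0.551] q [-0.551  0.689  0.092  1.735 -0.088  0.722  0.177]
4 psi 0.015 hose cloud gap 0.0036 ring gap -0.0049 cord gap 0.0157 at [0.48  0.212 0.552] q [-0.53   0.686  0.058  1.735 -0.055  0.722  0.147]
5 psi 0.038 hose cloud gap 0.0066 ring gap -0.0023 cord gap 0.0132 at [0.482 0.209 0.551] q [-0.509  0.684  0.024  1.735 -0.023  0.723  0.117]
6 psi 0.06 hose cloud gap 0.0095 ring gap 0.0004 cord gap 0.01
[... 375 characters left out ...]
se cloud gap 0.0186 ring gap 0.0085 cord gap 0.0036 at [0.487 0.198 0.55 ] q [-0.423  0.681 -0.114  1.735  0.108  0.732 -0.002]
10 psi 0.151 hose cloud gap 0.0215 ring gap 0.0112 cord gap 0.0013 at [0.489 0.195 0.549] q [-0.402  0.681 -0.149  1.735  0.14   0.736 -0.032]
11 psi 0.174 hose cloud gap 0.0245 ring gap 0.014 cord gap -0.0009 at [0.491 0.193 0.547] q [-0.38   0.682 -0.184  1.735  0.172  0.741 -0.061]
12 psi 0.197 hose cloud gap 0.0275 ring gap 0.0168 cord gap -0.0031 at [0.493 0.19  0.546] q [-0.358  0.683 -0.22   1.735  0.204  0.747 -0.09 ]
13 psi 0.22 hose cloud gap 0.0307 ring gap 0.0197 cord gap -0.0052 at [0.495 0.188 0.545] q [-0.337  0.684 -0.255  1.735  0.235  0.753 -0.119]
```

```bash
cat > p6.py <<'E'
from p5 import *
q5=np.array(D[8][0]); q5=go(q5,fx(-.0686,0,.0667),FY,1)
for th,zh in ((1.0,.3),(1.2,.3),(1.1,.33)):
    q=go(q5,fx(-.0686,0,.09),FY,6); q=go(q,fx(-.2206,0,.09),FY,12); q=go(q,fx(-.2206,0,.035),FY,12); q=go(q,fx(-.2206,0,.085),FY,12)
    q=go(q,fx(-.2206,0,.085),FY+th,12); q=go(q,fx(-.2206,0,zh),FY+th,12); q=go(q,fx(-.2206,0,zh),FY,12)
    q=go(q,fx(-.2206,0,.073),FY,12); q=go(q,fx(-.085,0,.073),FY,12); 
    for x,z in ((-.085,.063),(-.06,.063),(-.04,.063),(-.018,.063),(-.012,.063),(-.018,.057)):
        q=go(q,fx(x,0,z),FY,6); cl(q,f'{th} {zh} x{x} z{z}')
E
python3 p6.py | grep -v A0
```

```text
psi now -0.06862950659995835
1.0 0.3 x-0.085 z0.063 psi 0.059 hose cloud gap 0.0383 ring gap 0.0313 cord gap 0.0307 at [0.47  0.193 0.51 ] q [-0.471  0.615 -0.017  1.916  0.017  0.611  0.091]
1.0 0.3 x-0.06 z0.063 psi 0.06 hose cloud gap 0.0269 ring gap 0.0191 cord gap 0.0223 at [0.476 0.198 0.526] q [-0.476  0.641 -0.017  1.851  0.016  0.65   0.087]
1.0 0.3 x-0.04 z0.063 psi 0.061 hose cloud gap 0.0189 ring gap 0.0103 cord gap 0.0166 at [0.479 0.202 0.538] q [-0.48   0.663 -0.016  1.797  0.016  0.682  0.085]
1.0 0.3 x-0.018 z0.063 psi 0.063 hose cloud gap 0.0107 ring gap 0.0016 cord gap 0.0111 at [0.482 0.205 0.55 ] q [-0.484  0.687 -0.016  1.737  0.015  0.717  0.082]
1.0 0.3 x-0.012 z0.063 psi 0.063 hose cloud gap 0.0087 ring gap -0.0006 cord gap 0.0098 at [0.483 0.207 0.553] q [-0.485  0.694 -0.016  1.721  0.015  0.727  0.081]
1.0 0.3 x-0.018 z0.057 psi 0.062 hose cloud gap 0.0119 ring gap 0.0029 cord gap 0.0122 at [0.481 0.205 0.549] q [-0.484  0.695 -0.016  1.742  0.016  0.705  0.082]
1.2 0.3 x-0.085 z0.063 psi 0.084 hose cloud gap 0.041 ring gap 0.0336 cord gap 0.029 at [0.47  
[... 1156 characters left out ...]
452  0.64  -0.055  1.851  0.054  0.652  0.052]
1.1 0.33 x-0.04 z0.063 psi 0.086 hose cloud gap 0.0219 ring gap 0.013 cord gap 0.0142 at [0.48  0.199 0.538] q [-0.456  0.662 -0.055  1.797  0.053  0.684  0.05 ]
1.1 0.33 x-0.018 z0.063 psi 0.088 hose cloud gap 0.0141 ring gap 0.0047 cord gap 0.0084 at [0.484 0.202 0.549] q [-0.461  0.686 -0.054  1.737  0.052  0.72   0.048]
1.1 0.33 x-0.012 z0.063 psi 0.089 hose cloud gap 0.0122 ring gap 0.0026 cord gap 0.0069 at [0.486 0.203 0.552] q [-0.462  0.693 -0.054  1.721  0.052  0.729  0.048]
1.1 0.33 x-0.018 z0.057 psi 0.088 hose cloud gap 0.0154 ring gap 0.0061 cord gap 0.0094 at [0.483 0.201 0.548] q [-0.461  0.694 -0.054  1.742  0.053  0.708  0.047]
```

Emit:
drive_tool(motion=[{"tx": -0.6,"ty": 0,"tz": 0,"yaw": 0,"hand": -1},{"tx": -0.9,"ty": 0,"tz": 0,"yaw": 0,"hand": -1},{"tx": -0.9,"ty": -0.8,"tz": 0,"yaw": 0,"hand": -1},{"tx": 0,"ty": -1.8,"tz": 0,"yaw": 0,"hand": -1},{"tx": 0,"ty": -2.0,"tz": 0,"yaw": 0,"hand": -1},{"tx": 0,"ty": -2.0,"tz": 0,"yaw": 0,"hand": -1},{"tx": 0,"ty": -2.0,"tz": 0,"yaw": 0,"hand": -1},{"tx": 0,"ty": -2.0,"tz": 0,"yaw": 0,"hand": -1},{"tx": 0,"ty": -2.0,"tz": 0,"yaw": 0,"hand": -1},{"tx": 0.6,"ty": -1.6,"tz": 0,"yaw": 0,"hand": -1},{"tx": 1.0,"ty": -1.0,"tz": 0,"yaw": 0,"hand": -1},{"tx": 1.0,"ty": 0,"tz": 0,"yaw": 0,"hand": -1}])

```text
time: 9.2
position: [0.407, 0.1439, 0.0651]
orientation: [0.765, 1.432, -0.766]
wrist_force: [-1.0, -0.4, -4.7]
grip_width: 0.011
```

Emit:
drive_tool(motion=[{"tx": 0.8,"ty": 0,"tz": 0,"yaw": 0,"hand": -1},{"tx": 0.8,"ty": 0,"tz": 0,"yaw": 0,"hand": -1},{"tx": 0.4,"ty": 0,"tz": 0,"yaw": 0,"hand": -1},{"tx": 0.2,"ty": 0,"tz": 0,"yaw": 0,"hand": -1},{"tx": 0.1,"ty": 0,"tz": 0,"yaw": 0,"hand": -1},{"tx": 0,"ty": 0,"tz": 0,"yaw": 0,"hand": -1}])

```text
time: 9.7
position: [0.4094, 0.1456, 0.0412]
orientation: [0.764, 1.432, -0.765]
wrist_force: [0.4, 0.1, -5.4]
grip_width: 0.0113
```

```bash
python3 - <<'E'
from h import *
st()
E
```

```text
t 9.7 fix xy [-2.2088e+02  5.0000e-02] z 41.24 yaw 0.5901 dyaw 0.0001 tilt [-1. -0.  0.] F fix [ 0.4 -0.1] Fz -5.4 tau [-0.    0.01 -0.02] grip 0.0113
q [-0.544  0.545  0.137  2.265 -0.212  0.342  0.363]
```

Emit:
drive_tool(motion=[{"tx": 0.15,"ty": 0,"tz": 0,"yaw": 0,"hand": -1},{"tx": 0.1,"ty": 0,"tz": 0,"yaw": 0,"hand": -1},{"tx": 0,"ty": 0,"tz": 0,"yaw": 0,"hand": -1},{"tx": 0,"ty": 0,"tz": 0,"yaw": 0,"hand": -0.5},{"tx": 0,"ty": 0,"tz": 0,"yaw": 0,"hand": -0.5},{"tx": 0,"ty": 0,"tz": 0,"yaw": 0,"hand": -0.5},{"tx": 0.2,"ty": 0,"tz": 0,"yaw": 0,"hand": -0.5},{"tx": 0.16,"ty": 0,"tz": 0,"yaw": 0,"hand": -0.5},{"tx": 0,"ty": 0,"tz": 0,"yaw": 0,"hand": -0.5}])

```text
time: 10.45
position: [0.4092, 0.1454, 0.035]
orientation: [0.764, 1.432, -0.765]
wrist_force: [-1.2, 0.6, -0.4]
grip_width: 0.021
```

Emit:
drive_tool(motion=[{"tx": 0,"ty": 0,"tz": 0,"yaw": 0,"hand": -1},{"tx": 0,"ty": 0,"tz": 0,"yaw": 0,"hand": -1},{"tx": 0,"ty": 0,"tz": 0,"yaw": 0,"hand": -1},{"tx": 0,"ty": 0,"tz": 0,"yaw": 0,"hand": -1},{"tx": 0,"ty": 0,"tz": 0,"yaw": 0,"hand": -1}], grip_force=80)

```text
time: 10.87
position: [0.4092, 0.1454, 0.0353]
orientation: [0.765, 1.432, -0.765]
wrist_force: [-0.7, -0.3, 3.9]
grip_width: 0.0108
```

```bash
python3 - <<'E'
from h import *
st()
E
```

```text
t 10.87 fix xy [-2.2114e+02  8.0000e-02] z 35.26 yaw 0.5899 dyaw -0.0001 tilt [-1.e+00 -1.e-04 -0.e+00] F fix [-0.7  0.1] Fz 3.9 tau [-0.11  0.2   0.  ] grip 0.0108
q [-0.539  0.557  0.13   2.27  -0.216  0.325  0.366]
```

Emit:
drive_tool(motion=[{"tx": -0.6,"ty": 0,"tz": 0,"yaw": 0,"hand": -1},{"tx": -1.1,"ty": 0,"tz": 0,"yaw": 0,"hand": -1},{"tx": -1.3,"ty": 0,"tz": 0,"yaw": 0,"hand": -1},{"tx": -1.2,"ty": 0,"tz": 0,"yaw": 0,"hand": -1},{"tx": -0.8,"ty": 0,"tz": 0,"yaw": 0,"hand": -1}])

```text
time: 11.28
position: [0.4092, 0.1454, 0.0862]
orientation: [0.765, 1.432, -0.764]
wrist_force: [0.0, 0.2, -3.7]
grip_width: 0.011
```

Emit:
drive_tool(motion=[{"tx": 0,"ty": 0,"tz": 0,"yaw": -0.1,"hand": -1},{"tx": 0,"ty": 0,"tz": 0,"yaw": -0.1,"hand": -1},{"tx": 0,"ty": 0,"tz": 0,"yaw": -0.1,"hand": -1},{"tx": 0,"ty": 0,"tz": 0,"yaw": -0.1,"hand": -1},{"tx": 0,"ty": 0,"tz": 0,"yaw": -0.1,"hand": -1},{"tx": 0,"ty": 0,"tz": 0,"yaw": -0.1,"hand": -1},{"tx": 0,"ty": 0,"tz": 0,"yaw": -0.1,"hand": -1},{"tx": 0,"ty": 0,"tz": 0,"yaw": -0.1,"hand": -1},{"tx": 0,"ty": 0,"tz": 0,"yaw": -0.1,"hand": -1},{"tx": 0,"ty": 0,"tz": 0,"yaw": -0.1,"hand": -1},{"tx": 0,"ty": 0,"tz": 0,"yaw": -0.1,"hand": -1},{"tx": 0,"ty": 0,"tz": 0,"yaw": -0.1,"hand": -1}])

```text
time: 12.28
position: [0.409, 0.1452, 0.0852]
orientation: [-0.176, 1.564, 0.176]
wrist_force: [-0.7, -0.6, -5.2]
grip_width: 0.0107
```

```bash
python3 - <<'E'
from h import *
st(); snap('side','side6.png')
E
```

```text
t 12.28 fix xy [-2.2141e+02 -2.0000e-02] z 85.18 yaw 1.7949 dyaw 1.2049 tilt [-1.e+00 -5.e-04 -5.e-04] F fix [-0.9 -0.1] Fz -5.2 tau [ 0.    0.05 -0.02] grip 0.0107
q [-0.327  0.451 -0.17   2.22   0.16   0.483  1.173]
```

View pics/side6.png

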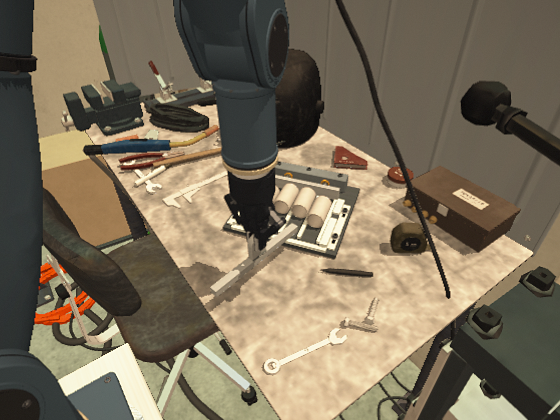

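Emit:
drive_tool(motion=[{"tx": -1.0,"ty": 0,"tz": 0,"yaw": 0,"hand": -1},{"tx": -1.8,"ty": 0,"tz": 0,"yaw": 0,"hand": -1},{"tx": -2.0,"ty": 0,"tz": 0,"yaw": 0,"hand": -1},{"tx": -2.0,"ty": 0,"tz": 0,"yaw": 0,"hand": -1},{"tx": -2.0,"ty": 0,"tz": 0,"yaw": 0,"hand": -1},{"tx": -2.0,"ty": 0,"tz": 0,"yaw": 0,"hand": -1},{"tx": -2.0,"ty": 0,"tz": 0,"yaw": 0,"hand": -1},{"tx": -2.0,"ty": 0,"tz": 0,"yaw": 0,"hand": -1},{"tx": -2.0,"ty": 0,"tz": 0,"yaw": 0,"hand": -1},{"tx": -2.0,"ty": 0,"tz": 0,"yaw": 0,"hand": -1},{"tx": -1.7,"ty": 0,"tz": 0,"yaw": 0,"hand": -1},{"tx": -1.0,"ty": 0,"tz": 0,"yaw": 0,"hand": -1}])

```text
time: 13.33
position: [0.4092, 0.1455, 0.3019]
orientation: [-0.17, 1.563, 0.171]
wrist_force: [0.3, -0.0, -4.9]
grip_width: 0.0106
```

Emit:
drive_tool(motion=[{"tx": 0,"ty": 0,"tz": 0,"yaw": 0.1,"hand": -1},{"tx": 0,"ty": 0,"tz": 0,"yaw": 0.1,"hand": -1},{"tx": 0,"ty": 0,"tz": 0,"yaw": 0.1,"hand": -1},{"tx": 0,"ty": 0,"tz": 0,"yaw": 0.1,"hand": -1},{"tx": 0,"ty": 0,"tz": 0,"yaw": 0.1,"hand": -1},{"tx": 0,"ty": 0,"tz": 0,"yaw": 0.1,"hand": -1},{"tx": 0,"ty": 0,"tz": 0,"yaw": 0.1,"hand": -1},{"tx": 0,"ty": 0,"tz": 0,"yaw": 0.1,"hand": -1},{"tx": 0,"ty": 0,"tz": 0,"yaw": 0.1,"hand": -1},{"tx": 0,"ty": 0,"tz": 0,"yaw": 0.1,"hand": -1},{"tx": 0,"ty": 0,"tz": 0,"yaw": 0.1,"hand": -1},{"tx": 0,"ty": 0,"tz": 0,"yaw": 0.1,"hand": -1}])

```text
time: 14.33
position: [0.4086, 0.1452, 0.2999]
orientation: [0.77, 1.431, -0.771]
wrist_force: [0.8, -0.0, -3.9]
grip_width: 0.0108
```

```bash
python3 - <<'E'
from h import *
s=st()
from p5 import *
q=s['joint_positions']; cl(q,'now')
q=go(q,fx(-.2206,0,.073),FY,12); q=go(q,fx(-.085,0,.073),FY,12); q=go(q,fx(-.018,0,.063),FY,6); cl(q,'pred')
E
```

```text
t 14.33 fix xy [-221.76    0.24] z 299.88 yaw 0.5826 dyaw -0.0074 tilt [-1.0e+00 -1.2e-03 -5.0e-04] F fix [ 0.6 -0.4] Fz -3.9 tau [-0.03 -0.03  0.01] grip 0.0108
q [-0.388  0.151 -0.072  1.916  0.012  1.077  0.118]
psi now -0.06862950659995835
0.44 ['A0.144 B0.069 q6 0.38 E 0.78', 'A0.143 B0.107 q6 0.52 E 0.80', 'A0.084 B0.135 q6 0.80 E 0.83', 'A0.033 B0.109 q6 1.07 E 0.85', 'A0.013 B0.078 q6 1.34 E 0.85']
0.5 ['A0.163 B0.088 q6 0.47 E 0.76', 'A0.158 B0.119 q6 0.60 E 0.78', 'A0.114 B0.150 q6 0.85 E 0.82', 'A0.069 B0.147 q6 1.11 E 0.84', 'A0.046 B0.136 q6 1.36 E 0.84']
0.56 ['A0.179 B0.105 q6 0.57 E 0.74', 'A0.173 B0.130 q6 0.68 E 0.76', 'A0.139 B0.160 q6 0.92 E 0.80', 'A0.104 B0.169 q6 1.15 E 0.82', 'A0.085 B0.170 q6 1.40 E 0.83']
0.62 ['A0.192 B0.120 q6 0.67 E 0.72', 'A0.186 B0.140 q6 0.77 E 0.74', 'A0.161 B0.167 q6 0.99 E 0.78', 'A0.135 B0.180 q6 1.21 E 0.80', 'A0.122 B0.186 q6 1.45 E 0.81']
0.68 ['A0.204 B0.132 q6 0.77 E 0.69', 'A0.198 B0.148 q6 0.87 E 0.71', 'A0.178 B0.171 q6 1.07 E 0.75', 'A0.160 B0.183 q6 1.29 E 0.77', 'A0.151 B0.187 q6 1.53 E 0.78']
0.74 ['A0.211 B0.141 q6 0.88 E 0.66', 'A0.206 B0.153 q6 0.97 E 0.68', 'A0.190 B0.170 q6 1.17 E 0.71', 'A0.176 B0.177 q6 1.38 E 0.73', 'A0.166 B0.171 q6 1.63 E 0.74']
0.8 ['A0.213 B0.144 q6 1.01 E 0.62', 'A0.207 B0.152 q6 1.09 E 0.64', 'A0.193 B0.161 q6 1.28 E 0.67', 'A0.177 B0.158 q6 1.50 E 0.69', 'A0.148 B0.124 q6 1.78 E 0.68']
0.85 ['A0.205 B0.140 q6 1.12 E 0.58', 'A0.199 B0.144 q6 1.21 E 0.60', 'A0.182 B0.142 q6 1.40 E 0.63', 'A0.152 B0.120 q6 1.64 E 0.63', '   -   ']
now psi 0.111 hose cloud gap 0.0732 ring gap 0.0974 cord gap 0.0688 at [0.411 0.147 0.663] q [-0.388  0.151 -0.072  1.916  0.012  1.077  0.118]
pred psi 0.091 hose cloud gap 0.0145 ring gap 0.005 cord gap 0.008 at [0.485 0.202 0.549] q [-0.458  0.686 -0.059  1.737  0.057  0.72   0.044]
```

Now down to z ≈ 0.074 and forward.

Emit:
drive_tool(motion=[{"tx": 1.0,"ty": 0,"tz": 0,"yaw": 0,"hand": -1},{"tx": 1.8,"ty": 0,"tz": 0,"yaw": 0,"hand": -1},{"tx": 2.2,"ty": 0,"tz": 0,"yaw": 0,"hand": -1},{"tx": 2.2,"ty": 0,"tz": 0,"yaw": 0,"hand": -1},{"tx": 2.2,"ty": 0,"tz": 0,"yaw": 0,"hand": -1},{"tx": 2.2,"ty": 0,"tz": 0,"yaw": 0,"hand": -1},{"tx": 2.2,"ty": 0,"tz": 0,"yaw": 0,"hand": -1},{"tx": 2.2,"ty": 0,"tz": 0,"yaw": 0,"hand": -1},{"tx": 2.2,"ty": 0,"tz": 0,"yaw": 0,"hand": -1},{"tx": 2.0,"ty": 0,"tz": 0,"yaw": 0,"hand": -1},{"tx": 1.6,"ty": 0,"tz": 0,"yaw": 0,"hand": -1},{"tx": 0.8,"ty": 0,"tz": 0,"yaw": 0,"hand": -1}])

```text
time: 15.33
position: [0.4083, 0.145, 0.0725]
orientation: [0.765, 1.433, -0.768]
wrist_force: [0.3, -0.4, -4.2]
grip_width: 0.0107
```

Emit:
drive_tool(motion=[{"tx": 0,"ty": 0.6,"tz": 0,"yaw": 0,"hand": -1},{"tx": 0,"ty": 1.2,"tz": 0,"yaw": 0,"hand": -1},{"tx": 0,"ty": 1.5,"tz": 0,"yaw": 0,"hand": -1},{"tx": 0,"ty": 1.5,"tz": 0,"yaw": 0,"hand": -1},{"tx": 0,"ty": 1.5,"tz": 0,"yaw": 0,"hand": -1},{"tx": 0,"ty": 1.5,"tz": 0,"yaw": 0,"hand": -1},{"tx": 0,"ty": 1.5,"tz": 0,"yaw": 0,"hand": -1},{"tx": 0,"ty": 1.5,"tz": 0,"yaw": 0,"hand": -1},{"tx": 0,"ty": 1.2,"tz": 0,"yaw": 0,"hand": -1},{"tx": 0,"ty": 0.9,"tz": 0,"yaw": 0,"hand": -1},{"tx": 0,"ty": 0.6,"tz": 0,"yaw": 0,"hand": -1},{"tx": 0,"ty": 0,"tz": 0,"yaw": 0,"hand": -1}])

```text
time: 16.33
position: [0.5226, 0.2215, 0.0747]
orientation: [0.766, 1.431, -0.763]
wrist_force: [-0.2, -0.2, -4.7]
grip_width: 0.0109
```

```bash
python3 - <<'E'
from h import *
st(); snap('top','top7.png'); clear('top7.png'); snap('side','side7.png')
im=cv2.imread('pics/side7.png')[130:300,190:390]; cv2.imwrite('pics/side7z.png',cv2.resize(im,None,fx=3.5,fy=3.5,interpolation=cv2.INTER_CUBIC))
E
```

```text
t 16.33 fix xy [-84.62   0.2 ] z 74.74 yaw 0.5899 dyaw -0.0001 tilt [-1.0e+00  1.6e-03  1.0e-04] F fix [-0.3 -0.1] Fz -4.7 tau [ 0.05 -0.06 -0.06] grip 0.0109
q [-0.446  0.602 -0.058  1.902  0.055  0.638  0.053]
min arm-hose surf dist 0.0384 [0.458 0.219 0.572] [0.464 0.252 0.591]
0.54 628 0.088 [0.475 0.231 0.54 ]
0.56 710 0.098 [0.47  0.222 0.56 ]
0.58 856 0.109 [0.455 0.215 0.58 ]
0.6 953 0.121 [0.449 0.205 0.601]
0.62 907 0.133 [0.44  0.195 0.62 ]
0.64 1070 0.144 [0.42  0.193 0.642]
0.66 971 0.154 [0.412 0.185 0.661]
0.68 1760 0.158 [0.398 0.19  0.681]
```

View pics/side7z.png

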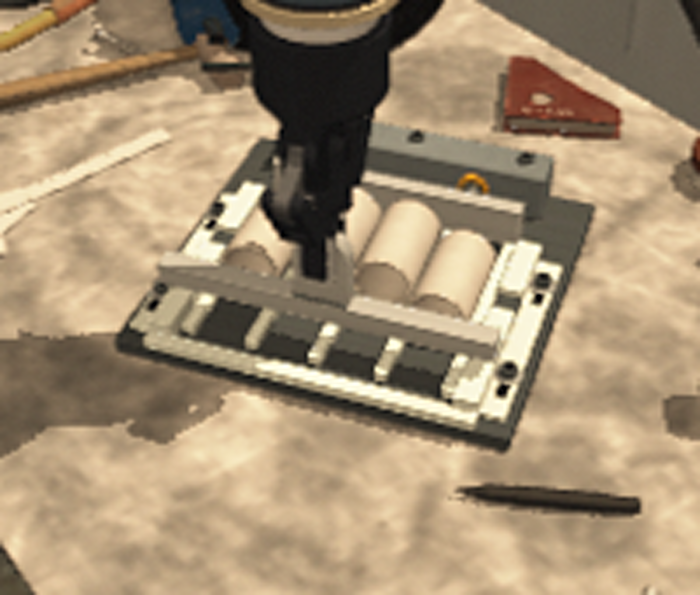

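View pics/top7.png

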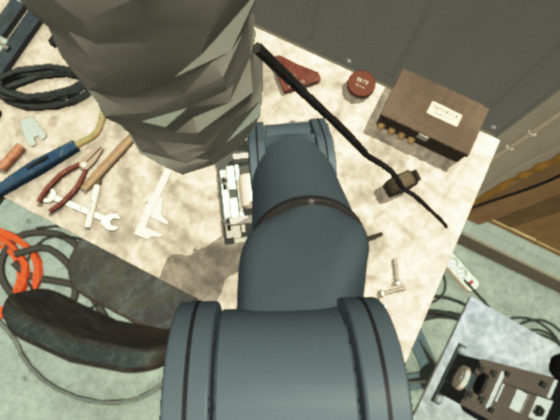

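Emit:
drive_tool(motion=[{"tx": 0.4,"ty": 0,"tz": 0,"yaw": 0,"hand": -1},{"tx": 0.3,"ty": 0,"tz": 0,"yaw": 0,"hand": -1},{"tx": 0.2,"ty": 0,"tz": 0,"yaw": 0,"hand": -1},{"tx": 0.1,"ty": 0,"tz": 0,"yaw": 0,"hand": -1},{"tx": 0.1,"ty": 0,"tz": 0,"yaw": 0,"hand": -1},{"tx": 0.1,"ty": 0,"tz": 0,"yaw": 0,"hand": -1},{"tx": 0,"ty": 0,"tz": 0,"yaw": 0,"hand": -1}])

```text
time: 17.02
position: [0.5212, 0.2204, 0.0633]
orientation: [0.765, 1.432, -0.765]
wrist_force: [-5.0, -2.0, 11.5]
grip_width: 0.0104
```

```bash
python3 - <<'E'
from h import *
st()
E
```

```text
t 17.02 fix xy [-8.637e+01  3.000e-02] z 63.28 yaw 0.5898 dyaw -0.0002 tilt [-1.e+00 -0.e+00  1.e-04] F fix [-5.2  1.1] Fz 11.5 tau [-0.51  1.15  0.01] grip 0.0104
q [-0.446  0.617 -0.056  1.914  0.057  0.612  0.051]
```

Emit:
drive_tool(motion=[{"tx": 0,"ty": 0.3,"tz": 0,"yaw": 0,"hand": -1},{"tx": 0,"ty": 0.3,"tz": 0,"yaw": 0,"hand": -1},{"tx": 0,"ty": 0.3,"tz": 0,"yaw": 0,"hand": -1},{"tx": 0,"ty": 0.3,"tz": 0,"yaw": 0,"hand": -1},{"tx": 0,"ty": 0.3,"tz": 0,"yaw": 0,"hand": -1}])

```text
time: 17.43
position: [0.5322, 0.2273, 0.0633]
orientation: [0.762, 1.433, -0.768]
wrist_force: [-9.2, -6.4, 17.1]
grip_width: 0.0108
```

Emit:
drive_tool(motion=[{"tx": 0,"ty": 0.2,"tz": 0,"yaw": 0,"hand": -1},{"tx": 0,"ty": 0.2,"tz": 0,"yaw": 0,"hand": -1},{"tx": 0,"ty": 0.2,"tz": 0,"yaw": 0,"hand": -1},{"tx": 0,"ty": 0.2,"tz": 0,"yaw": 0,"hand": -1},{"tx": 0,"ty": 0.2,"tz": 0,"yaw": 0,"hand": -1}])

```text
time: 17.85
position: [0.5403, 0.2326, 0.0633]
orientation: [0.762, 1.434, -0.769]
wrist_force: [-10.7, -6.6, 19.7]
grip_width: 0.0109
```

```bash
python3 - <<'E'
from h import *
st()
E
```

```text
t 17.85 fix xy [-63.73  -0.46] z 63.28 yaw 0.5891 dyaw -0.0009 tilt [-1.0e+00 -4.4e-03  5.0e-04] F fix [-12.6   0.5] Fz 19.7 tau [-1.73  2.62  0.01] grip 0.0109
q [-0.452  0.642 -0.055  1.851  0.055  0.654  0.049]
```

Emit:
drive_tool(motion=[{"tx": -0.05,"ty": 0.1,"tz": 0,"yaw": 0,"hand": -1},{"tx": 0,"ty": 0.2,"tz": 0,"yaw": 0,"hand": -1},{"tx": 0,"ty": 0.2,"tz": 0,"yaw": 0,"hand": -1},{"tx": 0,"ty": 0.2,"tz": 0,"yaw": 0,"hand": -1}])

```text
time: 18.18
position: [0.5464, 0.2368, 0.0633]
orientation: [0.762, 1.434, -0.768]
wrist_force: [-8.8, -5.2, 12.9]
grip_width: 0.0109
```

```bash
python3 - <<'E'
from h import *
st()
E
```

```text
t 18.18 fix xy [-56.27  -0.3 ] z 63.31 yaw 0.5894 dyaw -0.0006 tilt [-1.0e+00 -3.9e-03  3.0e-04] F fix [-10.2   0.6] Fz 12.9 tau [-1.4   2.13 -0.01] grip 0.0109
q [-0.453  0.65  -0.055  1.831  0.055  0.665  0.049]
```

Emit:
drive_tool(motion=[{"tx": -0.02,"ty": 0.2,"tz": 0,"yaw": 0,"hand": -1},{"tx": 0,"ty": 0.2,"tz": 0,"yaw": 0,"hand": -1},{"tx": 0,"ty": 0.2,"tz": 0,"yaw": 0,"hand": -1},{"tx": 0,"ty": 0.2,"tz": 0,"yaw": 0,"hand": -1},{"tx": 0,"ty": 0.2,"tz": 0,"yaw": 0,"hand": -1},{"tx": 0,"ty": 0.2,"tz": 0,"yaw": 0,"hand": -1},{"tx": 0,"ty": 0.2,"tz": 0,"yaw": 0,"hand": -1}])

```text
time: 18.77
position: [0.5576, 0.2444, 0.0633]
orientation: [0.762, 1.434, -0.769]
wrist_force: [-10.0, -5.9, 12.3]
grip_width: 0.0107
```

```bash
python3 - <<'E'
from h import *
st(); snap('top','top8.png'); clear('top8.png'); snap('side','side8.png')
im=cv2.imread('pics/side8.png')[130:300,190:390]; cv2.imwrite('pics/side8z.png',cv2.resize(im,None,fx=3.5,fy=3.5,interpolation=cv2.INTER_CUBIC))
E
```

```text
t 18.77 fix xy [-42.8   -0.26] z 63.33 yaw 0.5894 dyaw -0.0006 tilt [-1.e+00 -5.e-03  2.e-04] F fix [-11.6   0.7] Fz 12.3 tau [-1.54  2.36 -0.03] grip 0.0107
q [-0.456  0.665 -0.054  1.794  0.054  0.689  0.048]
min arm-hose surf dist 0.0225 [0.467 0.23  0.582] [0.471 0.25  0.593]
0.54 618 0.07 [0.487 0.248 0.54 ]
0.56 700 0.079 [0.482 0.239 0.561]
0.58 816 0.089 [0.473 0.231 0.58 ]
0.6 823 0.1 [0.464 0.221 0.6  ]
0.62 919 0.113 [0.458 0.21  0.62 ]
0.64 729 0.124 [0.436 0.207 0.649]
0.66 1358 0.126 [0.426 0.21  0.66 ]
0.68 1998 0.136 [0.414 0.207 0.68 ]
```

View pics/side8z.png

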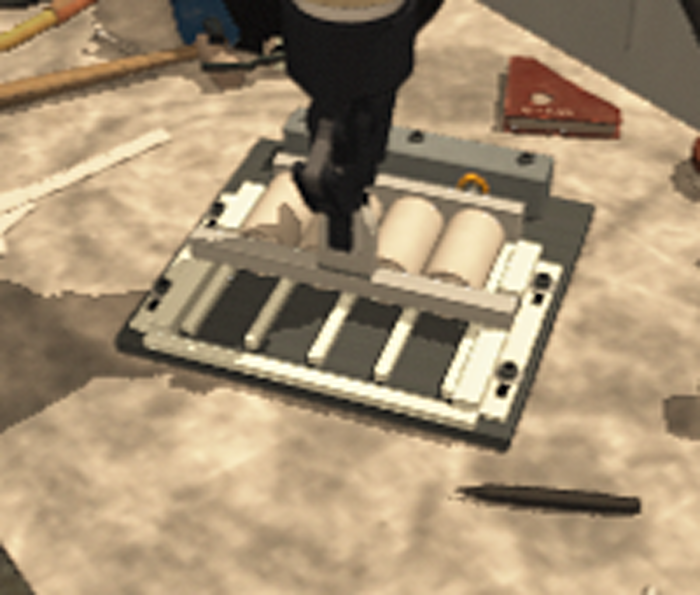

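View pics/top8.png

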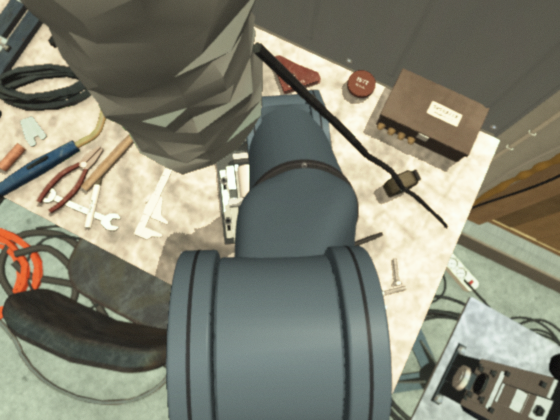

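Emit:
drive_tool(motion=[{"tx": 0,"ty": 0.2,"tz": 0,"yaw": 0,"hand": -1},{"tx": 0,"ty": 0.2,"tz": 0,"yaw": 0,"hand": -1},{"tx": 0,"ty": 0.2,"tz": 0,"yaw": 0,"hand": -1},{"tx": 0,"ty": 0.2,"tz": 0,"yaw": 0,"hand": -1},{"tx": 0,"ty": 0.2,"tz": 0,"yaw": 0,"hand": -1},{"tx": 0,"ty": 0.2,"tz": 0,"yaw": 0,"hand": -1},{"tx": 0,"ty": 0.2,"tz": 0,"yaw": 0,"hand": -1}])

```text
time: 19.45
position: [0.5694, 0.2522, 0.0633]
orientation: [0.762, 1.434, -0.769]
wrist_force: [-9.4, -6.0, 10.2]
grip_width: 0.011
```

```bash
python3 - <<'E'
from h import *
st()
E
```

```text
t 19.45 fix xy [-28.62  -0.33] z 63.26 yaw 0.5894 dyaw -0.0006 tilt [-1.0e+00 -4.7e-03  3.0e-04] F fix [-11.1   0.2] Fz 10.2 tau [-1.5   2.23  0.05] grip 0.011
q [-0.459  0.68  -0.054  1.756  0.053  0.711  0.048]
```

Emit:
drive_tool(motion=[{"tx": 0.02,"ty": 0.1,"tz": 0,"yaw": 0,"hand": -1},{"tx": 0,"ty": 0.1,"tz": 0,"yaw": 0,"hand": -1},{"tx": 0,"ty": 0.1,"tz": 0,"yaw": 0,"hand": -1},{"tx": 0,"ty": 0.1,"tz": 0,"yaw": 0,"hand": -1},{"tx": 0,"ty": 0.1,"tz": 0,"yaw": 0,"hand": -1}])

```text
time: 19.87
position: [0.5728, 0.2544, 0.0631]
orientation: [0.761, 1.435, -0.77]
wrist_force: [-12.9, -8.8, 17.4]
grip_width: 0.0111
```

```bash
python3 - <<'E'
from h import *
st()
E
```

```text
t 19.87 fix xy [-24.58  -0.38] z 63.11 yaw 0.5893 dyaw -0.0007 tilt [-1.0e+00 -6.5e-03  3.0e-04] F fix [-15.6  -0.1] Fz 17.4 tau [-2.17  3.42  0.03] grip 0.0111
q [-0.46   0.686 -0.053  1.744  0.053  0.72   0.048]
```

Emit:
drive_tool(motion=[{"tx": 0,"ty": 0.1,"tz": 0,"yaw": 0,"hand": -1},{"tx": 0,"ty": 0.1,"tz": 0,"yaw": 0,"hand": -1},{"tx": 0,"ty": 0.1,"tz": 0,"yaw": 0,"hand": -1}])

```text
time: 20.12
position: [0.5733, 0.2547, 0.063]
orientation: [0.758, 1.437, -0.774]
wrist_force: [-18.5, -10.6, 21.8]
grip_width: 0.0106
```

Emit:
drive_tool(motion=[{"tx": 0,"ty": 0.1,"tz": 0,"yaw": 0,"hand": -1},{"tx": 0,"ty": 0.1,"tz": 0,"yaw": 0,"hand": -1}])

```text
time: 20.28
position: [0.5751, 0.2559, 0.0629]
orientation: [0.758, 1.437, -0.774]
wrist_force: [-15.5, -9.7, 16.1]
grip_width: 0.0107
```

```bash
python3 - <<'E'
from h import *
st(); snap('top','top9.png'); clear('top9.png')
E
```

```text
t 20.28 fix xy [-21.83  -0.37] z 62.88 yaw 0.5891 dyaw -0.0009 tilt [-9.999e-01 -1.070e-02  1.000e-04] F fix [-18.3   0.6] Fz 16.1 tau [-2.62  4.12  0.02] grip 0.0107
q [-0.461  0.691 -0.053  1.732  0.052  0.73   0.047]
min arm-hose surf dist 0.0146 [0.475 0.236 0.588] [0.475 0.249 0.593]
0.54 645 0.061 [0.5   0.257 0.541]
0.56 711 0.07 [0.487 0.248 0.56 ]
0.58 858 0.079 [0.485 0.239 0.58 ]
0.6 778 0.091 [0.471 0.229 0.601]
0.62 898 0.101 [0.457 0.223 0.62 ]
0.64 887 0.111 [0.441 0.219 0.649]
0.66 1575 0.115 [0.434 0.218 0.661]
0.68 2116 0.127 [0.418 0.215 0.68 ]
```

Emit:
drive_tool(motion=[{"tx": 0,"ty": 0.1,"tz": 0,"yaw": 0,"hand": -1},{"tx": 0,"ty": 0.1,"tz": 0,"yaw": 0,"hand": -1}])

```text
time: 20.5
position: [0.5779, 0.2578, 0.0618]
orientation: [0.759, 1.436, -0.772]
wrist_force: [-9.7, -7.5, 1.8]
grip_width: 0.0109
```

```bash
python3 - <<'E'
from h import *
st()
E
```

```text
t 20.5 fix xy [-18.43  -0.38] z 61.81 yaw 0.5893 dyaw -0.0007 tilt [-1.0e+00 -8.4e-03  1.0e-04] F fix [-12.3  -0.8] Fz 1.8 tau [-1.67  2.38  0.02] grip 0.0109
q [-0.462  0.695 -0.053  1.726  0.052  0.73   0.047]
```

Emit:
drive_tool(motion=[{"tx": 0.1,"ty": 0,"tz": 0,"yaw": 0,"hand": -1},{"tx": 0.1,"ty": 0,"tz": 0,"yaw": 0,"hand": -1}])

```text
time: 20.67
position: [0.5781, 0.2581, 0.0596]
orientation: [0.76, 1.436, -0.771]
wrist_force: [-8.0, -6.3, 0.9]
grip_width: 0.0107
```

```bash
python3 - <<'E'
from h import *
st()
E
```

```text
t 20.67 fix xy [-18.1   -0.26] z 59.64 yaw 0.5894 dyaw -0.0006 tilt [-1.     -0.0079  0.    ] F fix [-10.1  -0.8] Fz 0.9 tau [-1.54  2.13  0.03] grip 0.0107
q [-0.462  0.698 -0.053  1.727  0.053  0.726  0.047]
```

Emit:
drive_tool(motion=[{"tx": 0.1,"ty": 0,"tz": 0,"yaw": 0,"hand": -1},{"tx": 0.1,"ty": 0,"tz": 0,"yaw": 0,"hand": -1},{"tx": 0.05,"ty": 0,"tz": 0,"yaw": 0,"hand": -1}])

```text
time: 20.92
position: [0.5781, 0.2582, 0.0574]
orientation: [0.76, 1.436, -0.771]
wrist_force: [-11.4, -6.5, 9.8]
grip_width: 0.01
```

```bash
python3 - <<'E'
from h import *
st()
E
```

```text
t 20.92 fix xy [-18.1   -0.21] z 57.39 yaw 0.5895 dyaw -0.0005 tilt [-1.     -0.0079 -0.    ] F fix [-13.1   0.9] Fz 9.8 tau [-1.72  2.67  0.12] grip 0.01
q [-0.462  0.701 -0.053  1.729  0.053  0.721  0.047]
```

Emit:
drive_tool(motion=[{"tx": 0.06,"ty": 0,"tz": 0,"yaw": 0,"hand": -1},{"tx": 0,"ty": 0,"tz": 0,"yaw": 0,"hand": -1},{"tx": 0,"ty": 0,"tz": 0,"yaw": 0,"hand": -1}])

```text
time: 21.17
position: [0.5781, 0.2581, 0.0574]
orientation: [0.76, 1.436, -0.771]
wrist_force: [-11.7, -6.9, 10.1]
grip_width: 0.011
```

```bash
python3 - <<'E'
from h import *
st(); snap('side','side10.png')
im=cv2.imread('pics/side10.png')[130:300,190:390]; cv2.imwrite('pics/side10z.png',cv2.resize(im,None,fx=3.5,fy=3.5,interpolation=cv2.INTER_CUBIC))
E
```

```text
t 21.17 fix xy [-18.11  -0.22] z 57.37 yaw 0.5895 dyaw -0.0005 tilt [-1.0e+00 -7.6e-03  1.0e-04] F fix [-13.6   0.8] Fz 10.1 tau [-1.77  2.75  0.03] grip 0.011
q [-0.462  0.701 -0.053  1.729  0.053  0.721  0.047]
```

View pics/side10z.png

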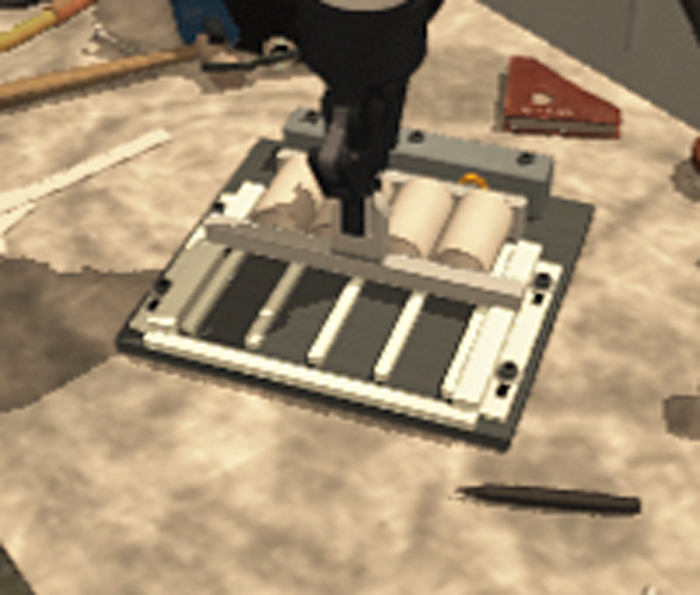

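Emit:
drive_tool(motion=[{"tx": 0,"ty": -0.1,"tz": 0,"yaw": 0,"hand": -1},{"tx": 0,"ty": -0.1,"tz": 0,"yaw": 0,"hand": -1},{"tx": 0.05,"ty": 0,"tz": 0,"yaw": 0,"hand": -1},{"tx": 0,"ty": 0,"tz": 0,"yaw": 0,"hand": -1}])

```text
time: 21.55
position: [0.5779, 0.258, 0.0573]
orientation: [0.762, 1.434, -0.768]
wrist_force: [-9.3, -4.8, 8.2]
grip_width: 0.0108
```

```bash
python3 - <<'E'
from h import *
st()
E
```

```text
t 21.55 fix xy [-18.34  -0.25] z 57.33 yaw 0.5895 dyaw -0.0005 tilt [-1.0e+00 -4.1e-03  2.0e-04] F fix [-10.4   1.2] Fz 8.2 tau [-1.23  1.86  0.02] grip 0.0108
q [-0.462  0.699 -0.053  1.733  0.053  0.715  0.047]
```

Emit:
drive_tool(motion=[{"tx": 0.05,"ty": -0.1,"tz": 0,"yaw": 0,"hand": -1},{"tx": 0.05,"ty": -0.05,"tz": 0,"yaw": 0,"hand": -1},{"tx": 0,"ty": 0,"tz": 0,"yaw": 0,"hand": -1},{"tx": 0,"ty": 0,"tz": 0,"yaw": 0,"hand": -1}])

```text
time: 21.88
position: [0.5778, 0.258, 0.0573]
orientation: [0.764, 1.432, -0.766]
wrist_force: [-6.1, -4.4, 13.2]
grip_width: 0.0105
```

```bash
python3 - <<'E'
from h import *
st()
E
```

```text
t 21.88 fix xy [-18.45  -0.22] z 57.28 yaw 0.5896 dyaw -0.0004 tilt [-1.0e+00 -1.1e-03  3.0e-04] F fix [-7.5 -0.3] Fz 13.2 tau [-0.96  1.56  0.03] grip 0.0105
q [-0.462  0.698 -0.053  1.736  0.053  0.71   0.047]
```

Emit:
drive_tool(motion=[{"tx": -0.05,"ty": 0,"tz": 0,"yaw": 0,"hand": -1},{"tx": 0,"ty": 0,"tz": 0,"yaw": 0,"hand": -0.7},{"tx": 0,"ty": 0,"tz": 0,"yaw": 0,"hand": -0.5},{"tx": 0,"ty": 0,"tz": 0,"yaw": 0,"hand": -0.4},{"tx": 0,"ty": 0,"tz": 0,"yaw": 0,"hand": -0.4},{"tx": 0,"ty": 0,"tz": 0,"yaw": 0,"hand": -0.4}])

```text
time: 22.38
position: [0.5787, 0.259, 0.0566]
orientation: [0.765, 1.432, -0.764]
wrist_force: [-0.6, -0.5, 0.8]
grip_width: 0.0256
```

```bash
python3 - <<'E'
from h import *
st(); snap('side','side11.png')
im=cv2.imread('pics/side11.png')[130:300,190:390]; cv2.imwrite('pics/side11z.png',cv2.resize(im,None,fx=3.5,fy=3.5,interpolation=cv2.INTER_CUBIC))
E
```

```text
t 22.38 fix xy [-17.14   0.19] z 56.63 yaw 0.5901 dyaw 0.0001 tilt [-1.e+00  7.e-04 -1.e-04] F fix [-0.7 -0. ] Fz 0.8 tau [-0.   -0.01 -0.03] grip 0.0256
q [-0.462  0.7   -0.054  1.735  0.053  0.708  0.047]
```

View pics/side11z.png

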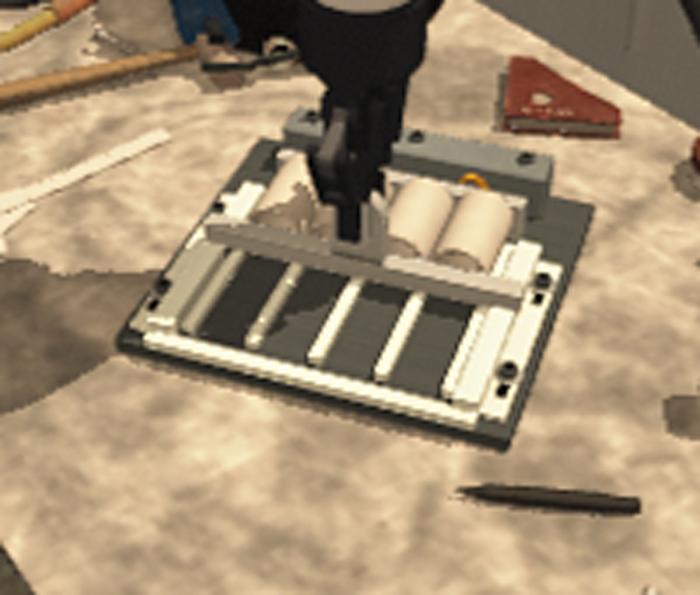

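```bash
cat > p7.py <<'E'
from p5 import *
from h import observe
q0=observe()['joint_positions']; cl(q0,'now')
for z in (.065,.075,.085,.092,.1):
    cl(go(q0,fx(-.017,0,z),FY,6),f'up {z}')
q=q0
for y in (-.01,-.02,-.034): cl(go(q0,fx(-.017,y,.0575),FY,6),f'right {y}')
for y in (.01,.02,.034): cl(go(q0,fx(-.017,y,.0575),FY,6),f'left {y}')
E
python3 p7.py | grep -v A0
```

```text
psi now -0.06862950659995835
now psi 0.088 hose cloud gap 0.0147 ring gap 0.0054 cord gap 0.0093 at [0.484 0.202 0.548] q [-0.462  0.7   -0.054  1.735  0.053  0.708  0.047]
up 0.065 psi 0.089 hose cloud gap 0.0134 ring gap 0.0038 cord gap 0.0077 at [0.484 0.202 0.551] q [-0.461  0.685 -0.054  1.733  0.052  0.725  0.048]
up 0.075 psi 0.09 hose cloud gap 0.0112 ring gap 0.0014 cord gap 0.0058 at [0.486 0.204 0.554] q [-0.46   0.672 -0.055  1.726  0.05   0.745  0.05 ]
up 0.085 psi 0.091 hose cloud gap 0.0087 ring gap -0.0012 cord gap 0.0038 at [0.487 0.205 0.557] q [-0.46   0.659 -0.055  1.718  0.049  0.765  0.051]
up 0.092 psi 0.092 hose cloud gap 0.0068 ring gap -0.0031 cord gap 0.0023 at [0.488 0.205 0.56 ] q [-0.46   0.651 -0.056  1.712  0.048  0.78   0.052]
up 0.1 psi 0.093 hose cloud gap 0.0046 ring gap -0.0053 cord gap 0.0005 at [0.49  0.206 0.563] q [-0.46   0.641 -0.056  1.706  0.047  0.796  0.053]
right -0.01 psi 0.089 hose cloud gap 0.0211 ring gap 0.0118 cord gap 0.0024 at [0.49  0.196 0.545] q [-0.444  0.696 -0.055  1.733  0.054  0.713  0.062]
right -0.02 psi 0.09 hose cloud gap 0.0271 ring gap 0.0183 cord gap -0.0044 at [0.497 0.19  0.541] q [-0.428  0.698 -0.057  1.728  0.056  0.717  0.077]
right -0.034 psi 0.092 hose cloud gap 0.0362 ring gap 0.0277 cord gap -0.0139 at [0.507 0.182 0.536] q [-0.405  0.702 -0.059  1.72   0.057  0.722  0.097]
left 0.01 psi 0.087 hose cloud gap 0.009 ring gap -0.0003 cord gap 0.0158 at [0.476 0.207 0.553] q [-0.478  0.693 -0.053  1.743  0.052  0.708  0.033]
left 0.02 psi 0.085 hose cloud gap 0.0033 ring gap -0.0058 cord gap 0.0223 at [0.469 0.213 0.556] q [-0.494  0.691 -0.051  1.747  0.05   0.705  0.018]
left 0.034 psi 0.084 hose cloud gap -0.0044 ring gap -0.0129 cord gap 0.0313 at [0.458 0.219 0.564] q [-0.518  0.689 -0.049  1.752  0.048  0.702 -0.002]
```

Emit:
drive_tool(motion=[{"tx": -0.1,"ty": 0,"tz": 0,"yaw": 0,"hand": 0.2},{"tx": 0,"ty": 0,"tz": 0,"yaw": 0,"hand": 1},{"tx": 0,"ty": 0,"tz": 0,"yaw": 0,"hand": 1},{"tx": 0,"ty": 0,"tz": 0,"yaw": 0,"hand": 1},{"tx": 0,"ty": 0,"tz": 0,"yaw": 0,"hand": 1},{"tx": 0,"ty": 0,"tz": 0,"yaw": 0,"hand": 1},{"tx": 0,"ty": 0,"tz": 0,"yaw": 0,"hand": 1}])

```text
time: 23.02
position: [0.5784, 0.2587, 0.0576]
orientation: [0.765, 1.432, -0.765]
wrist_force: [-0.2, 1.0, 0.2]
grip_width: 0.0858
```

```bash
python3 - <<'E'
from h import *
st()
from p5 import *
q0=observe()['joint_positions']
for x,z in ((-.017,.058),(-.027,.06),(-.042,.064),(-.042,.08),(-.042,.1),(-.1,.1),(-.2,.11)):
    q0=go(q0,fx(x,0,z),FY,6); cl(q0,f'{x} {z}')
E
```

```text
t 23.02 fix xy [-17.54   0.05] z 57.59 yaw 0.59 dyaw -0.0 tilt [-1.  0.  0.] F fix [0.4 0.9] Fz 0.2 tau [ 0.03 -0.04  0.01] grip 0.0858
q [-0.462  0.698 -0.054  1.735  0.053  0.71   0.047]
psi now -0.06862950659995835
0.44 ['A0.144 B0.069 q6 0.38 E 0.78', 'A0.143 B0.107 q6 0.52 E 0.80', 'A0.084 B0.135 q6 0.80 E 0.83', 'A0.033 B0.109 q6 1.07 E 0.85', 'A0.013 B0.078 q6 1.34 E 0.85']
0.5 ['A0.163 B0.088 q6 0.47 E 0.76', 'A0.158 B0.119 q6 0.60 E 0.78', 'A0.114 B0.150 q6 0.85 E 0.82', 'A0.069 B0.147 q6 1.11 E 0.84', 'A0.046 B0.136 q6 1.36 E 0.84']
0.56 ['A0.179 B0.105 q6 0.57 E 0.74', 'A0.173 B0.130 q6 0.68 E 0.76', 'A0.139 B0.160 q6 0.92 E 0.80', 'A0.104 B0.169 q6 1.15 E 0.82', 'A0.085 B0.170 q6 1.40 E 0.83']
0.62 ['A0.192 B0.120 q6 0.67 E 0.72', 'A0.186 B0.140 q6 0.77 E 0.74', 'A0.161 B0.167 q6 0.99 E 0.78', 'A0.135 B0.180 q6 1.21 E 0.80', 'A0.122 B0.186 q6 1.45 E 0.81']
0.68 ['A0.204 B0.132 q6 0.77 E 0.69', 'A0.198 B0.148 q6 0.87 E 0.71', 'A0.178 B0.171 q6 1.07 E 0.75', 'A0.160 B0.183 q6 1.29 E 0.77', 'A0.151 B0.187 q6 1.53 E 0.78']
0.74 ['A0.211 B0.141 q6 0.88 E 0.66', 'A0.206 B0.153 
[... 780 characters left out ...]
 0.0136 cord gap 0.0146 at [0.481 0.199 0.537] q [-0.456  0.658 -0.055  1.802  0.053  0.683  0.05 ]
-0.042 0.08 psi 0.088 hose cloud gap 0.019 ring gap 0.0096 cord gap 0.0113 at [0.483 0.201 0.542] q [-0.455  0.637 -0.056  1.79   0.05   0.716  0.053]
-0.042 0.1 psi 0.091 hose cloud gap 0.0138 ring gap 0.0039 cord gap 0.0067 at [0.487 0.203 0.549] q [-0.454  0.611 -0.057  1.774  0.047  0.758  0.055]
-0.1 0.1 psi 0.086 hose cloud gap 0.0392 ring gap 0.0311 cord gap 0.0254 at [0.476 0.193 0.512] q [-0.441  0.544 -0.058  1.924  0.048  0.675  0.063]
-0.2 0.11 psi 0.081 hose cloud gap 0.0976 ring gap 0.0906 cord gap 0.0734 at [0.427 0.157 0.473] q [-0.41   0.42  -0.061  2.155  0.046  0.569  0.086]
```

Emit:
drive_tool(motion=[{"tx": 0,"ty": -0.5,"tz": 0,"yaw": 0,"hand": 1},{"tx": 0,"ty": -0.8,"tz": 0,"yaw": 0,"hand": 1},{"tx": 0,"ty": -0.8,"tz": 0,"yaw": 0,"hand": 1},{"tx": -0.5,"ty": -0.3,"tz": 0,"yaw": 0,"hand": 1},{"tx": -0.8,"ty": 0,"tz": 0,"yaw": 0,"hand": 1},{"tx": -0.8,"ty": 0,"tz": 0,"yaw": 0,"hand": 1},{"tx": -0.8,"ty": 0,"tz": 0,"yaw": 0,"hand": 1},{"tx": -0.6,"ty": 0,"tz": 0,"yaw": 0,"hand": 1},{"tx": 0,"ty": 0,"tz": 0,"yaw": 0,"hand": 1}])

```text
time: 23.77
position: [0.5595, 0.2459, 0.0945]
orientation: [0.766, 1.43, -0.762]
wrist_force: [0.0, 0.1, 0.5]
grip_width: 0.0854
```

```bash
python3 - <<'E'
from h import *
st(); snap('side','side12.png')
im=cv2.imread('pics/side12.png')[130:300,190:390]; cv2.imwrite('pics/side12z.png',cv2.resize(im,None,fx=3.5,fy=3.5,interpolation=cv2.INTER_CUBIC))
E
```

```text
t 23.77 fix xy [-4.032e+01 -2.000e-02] z 94.55 yaw 0.59 dyaw -0.0 tilt [-1.e+00  3.e-03  3.e-04] F fix [0.1 0.1] Fz 0.5 tau [ 0.01  0.04 -0.01] grip 0.0854
q [-0.455  0.623 -0.057  1.772  0.049  0.745  0.053]
```

View pics/side12z.png

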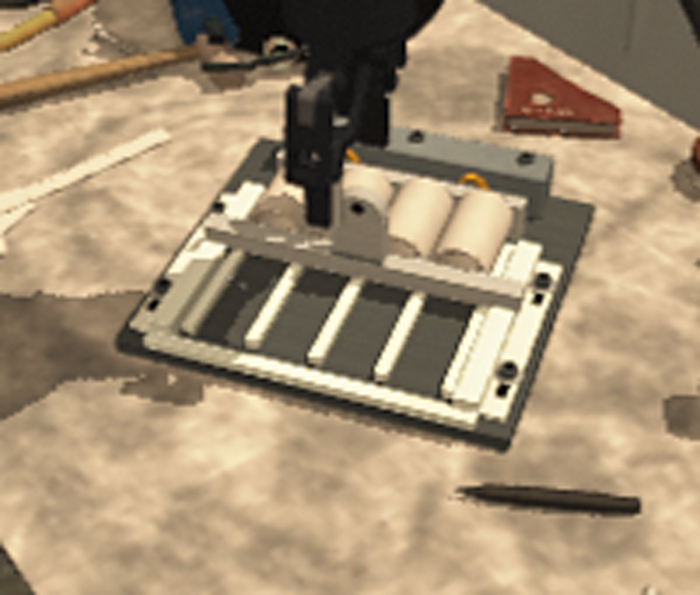

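Emit:
drive_tool(motion=[{"tx": 0,"ty": -0.8,"tz": 0,"yaw": 0,"hand": 1},{"tx": 0,"ty": -1.5,"tz": 0,"yaw": 0,"hand": 1},{"tx": 0,"ty": -1.5,"tz": 0,"yaw": 0,"hand": 1},{"tx": 0,"ty": -1.5,"tz": 0,"yaw": 0,"hand": 1},{"tx": 0,"ty": -1.5,"tz": 0,"yaw": 0,"hand": 1},{"tx": 0,"ty": -1.5,"tz": 0,"yaw": 0,"hand": 1},{"tx": 0,"ty": -1.5,"tz": 0,"yaw": 0,"hand": 1},{"tx": 0,"ty": -1.5,"tz": 0,"yaw": 0,"hand": 1},{"tx": -0.5,"ty": -1.5,"tz": 0,"yaw": 0,"hand": 1},{"tx": -0.5,"ty": -1.5,"tz": 0,"yaw": 0,"hand": 1},{"tx": -0.5,"ty": -1.0,"tz": 0,"yaw": 0,"hand": 1},{"tx": 0,"ty": 0,"tz": 0,"yaw": 0,"hand": 1}])

```text
time: 24.82
position: [0.4294, 0.1587, 0.1081]
orientation: [0.764, 1.433, -0.766]
wrist_force: [-0.8, -0.4, -0.7]
grip_width: 0.0856
```

```bash
python3 - <<'E'
from h import *
st()
for n in('side','top'): snap(n,n+'13.png')
im=cv2.imread('pics/side13.png')[130:300,190:390]; cv2.imwrite('pics/side13z.png',cv2.resize(im,None,fx=3.5,fy=3.5,interpolation=cv2.INTER_CUBIC))
im=cv2.imread('pics/top13.png')[110:260,200:360]; cv2.imwrite('pics/top13z.png',cv2.resize(im,None,fx=4,fy=4,interpolation=cv2.INTER_CUBIC))
R=np.array([[np.cos(FY),-np.sin(FY)],[np.sin(FY),np.cos(FY)]])
P=cloud(load('side13.png')); q=(P[...,:2]-FO)@R; z=P[...,2]
for lo,hi in((.085,.108),(.03,.08),(-.08,-.03),(-.108,-.085)):
    m=(q[...,1]>lo)&(q[...,1]<hi)&(q[...,0]>-.035)&(q[...,0]<-.006)&(z>.032)&(z<.043)
    print('bar top',lo,hi,m.sum(),q[m][:,0].mean().round(4) if m.sum() else '',np.median(z[m]).round(4) if m.sum() else '')
for lo,hi in((.094,.106),(-.106,-.094)):
    m=(q[...,1]>lo)&(q[...,1]<hi)&(q[...,0]>-.09)&(q[...,0]<-.04); print('rail z',np.median(z[m]).round(4))
m=(z>.038)&(z<.048)&(abs(q[...,1])<.08)&(q[...,0]>.045)&(q[...,0]<.085); print('jaw top',m.sum(),q[m][:,0].mean().round(4))
P=cloud(load('side0.png')); q=(P[...,:2]-FO)@R; z=P[...,2]
m=(z>.038)&(z<.048)&(abs(q[...,1])<.08)&(q[...,0]>.045)&(q[...,0]<.085); print('jaw top before',m.sum(),q[m][:,0].mean().round(4))
E
```

```text
t 24.82 fix xy [-1.9698e+02 -1.0000e-01] z 108.05 yaw 0.5893 dyaw -0.0007 tilt [-1.0e+00 -1.5e-03  1.0e-04] F fix [-0.9  0.1] Fz -0.7 tau [ 0.02  0.07 -0.01] grip 0.0856
q [-0.409  0.433 -0.066  2.142  0.052  0.57   0.076]
bar top 0.085 0.108 0  
bar top 0.03 0.08 33 -0.0193 0.0368
bar top -0.08 -0.03 146 -0.0219 0.0368
bar top -0.108 -0.085 68 -0.0235 0.0368
rail z nan
rail z 0.0273
jaw top 235 0.0664
jaw top before 361 0.061
  return _methods._mean(a, axis=axis, dtype=dtype,
  ret = ret.dtype.type(ret / rcount)
```

View pics/side13z.png

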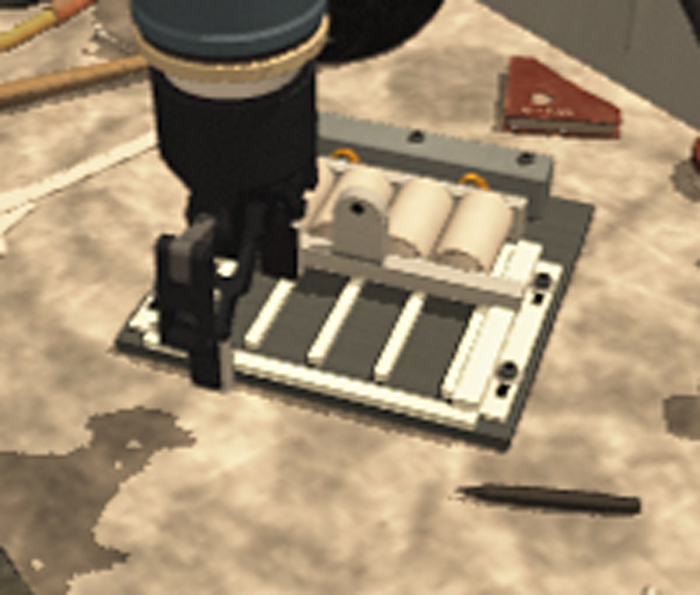

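View pics/top13z.png

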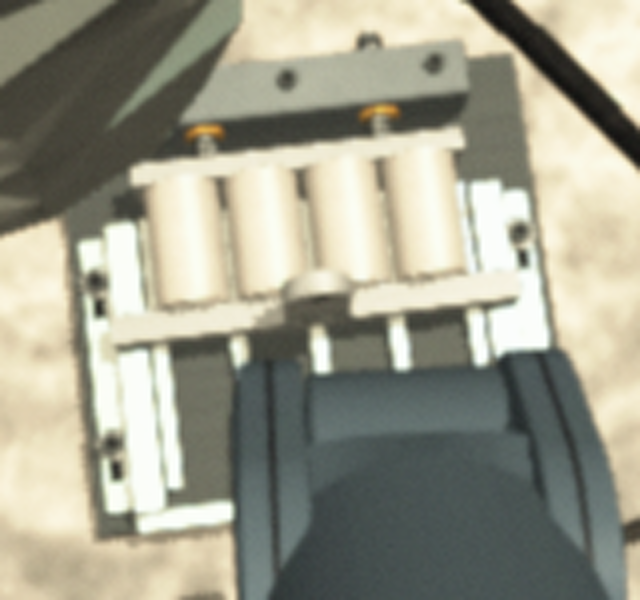

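```bash
python3 - <<'E'
from h import *
R=np.array([[np.cos(FY),-np.sin(FY)],[np.sin(FY),np.cos(FY)]])
P=cloud(load('top13.png')); q=(P[...,:2]-FO)@R; z=P[...,2]
for lo,hi in((.085,.108),(.03,.08),(-.08,-.03),(-.108,-.085)):
    m=(q[...,1]>lo)&(q[...,1]<hi)&(q[...,0]>-.026)&(q[...,0]<-.012)
    print('bar top',lo,hi,m.sum(),np.median(z[m]).round(4))
for lo,hi in((.094,.106),(-.106,-.094)):
    m=(q[...,1]>lo)&(q[...,1]<hi)&(q[...,0]>.0)&(q[...,0]<.035); print('rail z',np.median(z[m]).round(4))
for nm in('top0.png','top13.png'):
    P=cloud(load(nm)); q=(P[...,:2]-FO)@R; z=P[...,2]
    m=(z>.040)&(z<.046)&(q[...,1]<.08)&(q[...,1]>-.085)&(q[...,0]>.045)&(q[...,0]<.085); print(nm,'jaw top',m.sum(),q[m][:,0].mean().round(4))
P=cloud(load('top13.png')); q=(P[...,:2]-FO)@R; z=P[...,2]
for y0 in(.0645,.0215,-.0215,-.0645):
    m=(abs(q[...,1]-y0)<.008)&(z>.047)&(z<.056)&(q[...,0]<.07)&(q[...,0]>-.08); print('shell',y0,np.percentile(q[m][:,0],[1,99]).round(4))
E
```

```text
bar top 0.085 0.108 68 0.0379
bar top 0.03 0.08 166 0.038
bar top -0.08 -0.03 172 0.0376
bar top -0.108 -0.085 67 0.0383
rail z 0.0282
rail z 0.0281
top0.png jaw top 399 0.0568
top13.png jaw top 395 0.0613
shell 0.0645 [-0.0104  0.0563]
shell 0.0215 [-0.011   0.0561]
shell -0.0215 [-0.0201  0.0567]
shell -0.0645 [-0.0107  0.0563]
```

```bash
python3 - <<'E'
from bench import job_done
print(job_done())
E
```

```text
the job is handed in; nothing more can be done
None
```

The job is handed in at about 25 s of the allowed 58 s, and the row is locked. I pushed the four shells home against the sprung jaw with the keeper bar. The bar dropped into both slots at fixture x of about -18 mm, and I pressed it home with about 10–13 N. I then opened the gripper and backed off.

**Detour:** A direct push would have run the forearm into the extraction hose. I went back to the bench and re-gripped the tab 3.5 mm lower, then turned and lifted the bar through a loop. That moved the elbow clear of both the hose and the cord.

**Last checks, all measured from the camera pictures:**
- **Bar:** its top is at 38 mm at both ends, with the rails at 28 mm. That means seated, since it would read 44 mm if still riding on the rails.
- **Shells:** three near ends line up at about -10.5 mm. Shell 3's near end read -20 mm, which I put down to the tab in front of it. All four far ends are at about 56 mm.
- **Jaw:** the top view shows it pushed back about 4.5 mm and the side view 5.4 mm. The shells' far ends suggest about 6 mm. These differ slightly but are all within the expected 2–18 mm.
- **Clearance:** the gripper is clear of everything and the force reading is about zero.
- **Forces:** the highest reading I saw was about 30 N, while sliding along the rails just before the slots. The downward part then reached about 22 N, above the 10–15 N advised.

The arm passed the hose with a measured gap of about 15 mm. The gap to the cord was about 8 mm, but that is worked out from the arm's geometry and not measured directly.

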